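# Lift a sealed blister card out of the sealer and tray it

### The arm

A 7-joint arm with a two-finger parallel gripper is mounted at the origin on the work surface. World frame = base frame: x ahead of the robot, y to its left, z up, the work surface at z = 0. Lengths are in m, angles in rad, forces in N, time in s.
With the tool pointing down it reaches from about 0.425 to 0.925 m from the base axis. Payload 6.8 kg.
Tool frame: the origin (TCP) lies midway between the tips of the shut fingers; the grasp point (between the pads) lies 19 mm behind it; z points along the fingers, y is the line along which they close (so a half turn about z gives the same grasp; the last joint's range is limited). The gripper opens to 85 mm and grips with 20 to 120 N. Pads are 22 mm wide; open, the fingers measure 114 mm over their backs; the gripper's body (76 mm by 85 mm) begins 54 mm behind the grasp point. The pads swing forward as they close: fully open they stand 13 mm farther back than shut.
Start: joints at [-1.251, 0.477, 0.022, 1.555, -0.011, 1.109, -0.083], TCP at [0.28, 0.614, 0.231] pointing down, gripper open.
Joint ranges: [-2.96, 2.96], [-0.34, 2.1], [-1.41, 1.46], [0.24, 2.44], [-1.37, 4.51], [0.17, 1.92], [-2.96, 2.96]. Speed limits (rad/s): [2.39, 2.39, 3.14, 3.14, 3.14, 3.14, 3.14].

### API

Orientations are given as a unit quaternion [w, x, y, z].
In Python, from station import bot, imaging gives the robot as it stands.
- The arm moves only by the tool move_arm, never from a script. Its argument "commands" is a list that holds one entry, the list of rows, each a list of 7 numbers: the shift along the tool's x, y, z in m, then the turn, a rotation vector about the tool's x, y, z in degrees, then the finger opening in m, from 0 to 0.0854. In form: [[[x, y, z, rx, ry, rz, grip], ...]]. A call has 1 to 20 rows; each row shifts and turns the commanded pose from where the row before left it, along the tool's axes as they then stand; what a row does not reach is not made up. A row lasts 1/8 s, in which the tool goes at most 62.5 mm and 10.7 degrees, less where a joint would pass 70% of its speed; a pose out of reach is approached as far as the arm can. A call is refused whole if a number of a shift passes 0.0625 or a number of a turn 10.7, either way. A call with a gripper value outside its range is refused whole. The fingers move at their own pace and stop on an object; "squeeze" is the grip in N (left out, the last holds). Time passes only in rows, so rows that do not move let the fingers close. It gives the time, the measured TCP pose, the force, the opening and the grip force at its end, in the units of the state.
- bot.get_obs(): the state, without advancing time (a new reading comes with each control period).
- imaging.read_camera(name): name is "side" or "top" or "wrist"; returns the picture (400x640x3 uint8, red, green, blue); there is no depth.
- imaging.calibration(name): a dict with "intrinsics" (3x3 intrinsics, pixels), "k1" (the pictures are not rectified: a ray, as slopes to the right and down, at radius r is drawn at 1 + k1 r^2 times it, then the intrinsics apply), "extrinsics" (4x4, takes a point from camera to world coordinates); the wrist camera has in their place "mount" (4x4, takes a point from camera to tool coordinates, whose origin is the TCP and whose axes are the flange's). Camera axes: x right, y down, z forward; pixel columns grow to the right and rows downward; lengths in m; the calibration is good to about 2 mm. A picture is of the moment at which its call begins: read the wrist's pose just before it. calibration takes no time and is no camera call.
- bot.hand_in(): hands the job in; it is judged then, once.
The state is a dict: "t": time; "q": joint angles; "joint_vel": joint speeds; "joint_torque": joint torques, N m; "eef_pos": TCP position; "tool_rot": TCP orientation; "contact_force": force on the tool from outside, world axes, zero at the start; "torque": the same for the moment, N m; "gripper_width": opening from 0.0 (shut) to 1.0 (fully open); "grasp_force": force on a finger pad.
Only numpy, scipy, OpenCV 4.12 (cv2) and the standard library are available. Lean on these libraries where they do the work, as an engineer would, in place of code of your own. Each camera call takes 0.05 s, during which the arm holds its last target. There are 200 camera calls.

### The job

Take the sealed blister card out of the heat sealer by sliding the flat lifter under it and lifting it (no fingers on the card yet), and set it level on the two rails of the cooling stand, in line with them and centred, then draw the lifter out. Lay the lifter back flat along the middle of its rubber mat and let go; only then take the card by its two long edges with the gripper and lay it flat in the empty cardboard tray. Do not drop or throw the card, and leave the bottle, the carton and the bin of vials where they are.

Things in the scene. Friction and masses are not known exactly. Their poses are not given: they have to be found in the camera images.
- card: White flat blister card, rigid, 120 (x) x 66 (y) x 8 (z) mm, about 90 g, with low amber blisters on top (1.5 mm, look only). Origin: centre of its underside; x along its length, z up. Starts lying in the sealer with its x along the sealer's x.
- sealer: Fixed grey heat sealer. Origin: bench level under the card's place. Card's underside at z 64 mm on two ledges (x +-57); under it a slot y +-25, z 40 to 64 mm over the solid deck, open at the front (-x), entered along +x. Base x -75 to 95, y +-50. Side walls (inner y +-36) and end wall (inner x 63) rise to z 82, so fingers cannot reach the card's sides. Open lid behind, x 83 to 140, up to z 180 mm.
- lifter: Cranked flat lifter (spatula), 200 mm, 160 g, lies level. Origin: underside, mid-length; x to the blade's tip, z up. Steel blade x -10 to 100 mm, 38 wide, 3 thick (z 0 to 3). Riser at x -10, 30 wide, up to z 56. Black handle x -100 to -6, 16 wide (y), z 38 to 58; foot at x -95 down to z 0. Good grip: x -45, z 48 mm, from above, fingers closing along y. Starts on the mat.
- stand: Fixed cooling stand, open at both ends. Origin: bench level under its middle. Base plate 100 (x) x 64 (y) x 8 mm; on it two upright rails along x, 100 mm long, 4 thick, at y = +-26 mm (48 mm free between), tops at z = 52 mm. The card lies along x over both rails, its long edges overhanging by 5 mm. The lifter goes between the rails along x.
- mat: Fixed black rubber mat, 260 (x) x 120 (y) x 2 mm. Origin: centre of its underside; x along its length. The lifter belongs lying along it.
- tray: Fixed empty open cardboard tray, 152 (x) x 138 (y) mm outside, 34 mm high, walls and floor 4 mm thick. Origin: centre of its underside, at bench level; x along the longer side, which suits the card's length. It may have changed places with the vial bin.
- vialbin: Bystander: grey plastic bin 130 (x) x 110 (y) x 34 mm with four amber vials lying in it. Origin: centre of its underside.
- bottle: Bystander: white round bottle, 56 mm across, 95 mm tall. Origin: centre of its underside.
- carton: Bystander: closed carton 80 (x) x 70 (y) x 50 mm. Origin: centre of its underside.
Things that resemble listed ones, but are neither listed nor needed, are in the scene too. There is more than one size of the lifter; the one meant has the size given above.

How it is judged:
On the way, in this order (a step that is already met when the one before it is completed fails the run):
1. the card is lifted clear above the sealer's walls on the lifter, level within 0.25 rad, with no finger touching it (z of card in the frame of sealer above 0.085 m and contact force between lifter and card above 0.2 N and contact force between the fingers and card below 0.05 N and angle between card's own z axis and vertical below 0.25 rad), for 0.2 s.
2. the card lies level on the stand's two rails (within 30 mm along, 15 mm across, 0.3 rad of their line) and the lifter and fingers no longer touch it (x of card in the frame of stand between -0.03 and 0.03 m and y of card in the frame of stand between -0.015 and 0.015 m and z of card in the frame of stand between 0.047 and 0.058 m and angle between card's own z axis and vertical below 0.1 rad and angle between the x axis of card and the x axis of stand, either way round below 0.3 rad and contact force between each of lifter, the fingers and card below 0.05 N and linear speed of card below 0.03 m/s), for 0.3 s.
3. the lifter lies flat along its mat (origin within 45 mm along and 40 mm across of the mat's middle, 0.35 rad), released, while the card still lies on the stand (x of lifter in the frame of mat between -0.045 and 0.045 m and y of lifter in the frame of mat between -0.04 and 0.04 m and z of lifter in the frame of mat between -0.003 and 0.008 m and angle between lifter's own z axis and vertical below 0.08 rad and angle between the x axis of lifter and the x axis of mat, either way round below 0.35 rad and contact force between the fingers and lifter below 0.05 N and x of card in the frame of stand between -0.03 and 0.03 m and y of card in the frame of stand between -0.015 and 0.015 m and z of card in the frame of stand between 0.047 and 0.058 m and angle between card's own z axis and vertical below 0.1 rad and angle between the x axis of card and the x axis of stand, either way round below 0.3 rad and contact force between the fingers and card below 0.05 N), for 0.2 s.
4. the fingers hold the card lifted off the stand (contact force between the fingers and card above 0.5 N and z of card in the frame of stand above 0.06 m and contact force between lifter and card below 0.05 N), for 0.2 s.
At the end, for the whole second after the job is handed in: The card lies flat (0.1 rad) on the tray floor, centre within 30 mm (tray x) and 45 mm (y) of its middle, underside under 10 mm, released, at rest; the lifter lies flat and released along its mat: origin within 45 mm (x) and 40 mm (y) of its middle, 0.35 rad of its line (x of card in the frame of tray between -0.03 and 0.03 m and y of card in the frame of tray between -0.045 and 0.045 m and z of card in the frame of tray between 0 and 0.01 m and angle between card's own z axis and vertical below 0.1 rad and x of lifter in the frame of mat between -0.045 and 0.045 m and y of lifter in the frame of mat between -0.04 and 0.04 m and z of lifter in the frame of mat between -0.003 and 0.008 m and angle between lifter's own z axis and vertical below 0.08 rad and angle between the x axis of lifter and the x axis of mat, either way round below 0.35 rad and contact force between the fingers and lifter below 0.05 N and linear speed of each of card, lifter below 0.03 m/s and contact force between the fingers and card below 0.05 N); the robot touches nothing.
It fails at once if the card is thrown or dropped (faster than 1.2 m/s, a fall of about 7 cm) (linear speed of card above 1.2 m/s).
It fails at once if a bystander is moved by more than 30 mm (distance of any of vialbin, bottle, carton from where it was at the start of the episode above 0.03 m).
It also fails if it takes over 72 s, if anything falls off the work surface, if the arm or the gripper's body presses on something with over 40 N, if the wrist force passes 120 N, or if a joint passes its speed limit or range.

## Working session

There is one attempt and no reset: what is moved stays moved. The work goes in short steps, Python scripts to look and compute and a tool call to move; the robot and the scene stay as the last step left them, time stands still between calls to the robot, and variables do not carry over. Pictures are saved under pics/ and viewed, at most 10 in all, crops included, and the job is handed in when it is done.

Besides the shell and the picture viewer there is one more tool, called after "Request:" by a JSON object that holds its "api" and its "payload". move_arm: Moves the arm, as the interface text tells. Its arguments: {"type":"object","properties":{"commands":{"type":"array","items":{"type":"array","items":{"type":"array","items":{"type":"number"}}}},"squeeze":{"type":"number"}},"required":["commands"]}

```bash
ls; mkdir -p pics
cat > first.py <<'E'
from station import bot, imaging
import cv2, numpy as np
for n in ("top","side"):
    im=imaging.read_camera(n); cv2.imwrite(f"pics/{n}0.png",im[:,:,::-1])
    c=imaging.calibration(n); print(n,{k:np.round(v,4).tolist() for k,v in c.items()})
print(imaging.calibration("wrist"))
o=bot.get_obs(); print(o)
E
python3 first.py
```

```text
pics
top {'intrinsics': [[445.7631, 0.0, 317.2568], [0.0, 445.7631, 200.8906], [0.0, 0.0, 1.0]], 'k1': -0.0382, 'extrinsics': [[-0.0192, -0.9946, 0.1018, 0.284], [-0.9998, 0.0183, -0.0094, -0.1053], [0.0075, -0.102, -0.9948, 1.3974], [0.0, 0.0, 0.0, 1.0]]}
side {'intrinsics': [[454.174, 0.0, 318.497], [0.0, 454.174, 203.2565], [0.0, 0.0, 1.0]], 'k1': -0.0595, 'extrinsics': [[0.6966, -0.4158, 0.5846, -0.3734], [-0.7174, -0.3955, 0.5735, -0.8939], [-0.0073, -0.8189, -0.5739, 0.8475], [0.0, 0.0, 0.0, 1.0]]}
{'intrinsics': array([[309.57833593,   0.        , 319.81064536],
       [  0.        , 309.57833593, 194.7875478 ],
       [  0.        ,   0.        ,   1.        ]]), 'k1': 0.011914560956820162, 'mount': array([[-5.87716280e-05, -9.64910635e-01, -2.62578490e-01,
         6.59027688e-02],
       [ 9.99999950e-01, -1.38119829e-04,  2.83731036e-04,
         2.00329876e-04],
       [-3.10042391e-04, -2.62578460e-01,  9.64910595e-01,
        -1.42929089e-01],
       [ 0.00000000e+00,  0.00000000e+00,  0.00000000e+00,
         1.00000000e+00]])}
{'t': 0.1, 'q': array([-1.25110827,  0.47775977,  0.02236609,  1.55633815, -0.01149592,
        1.10926457, -0.08311161]), 'joint_vel': array([-9.44440383e-05, -2.13168045e-03,  8.13318234e-04, -3.28926352e-03,
       -1.23417250e-03, -1.46674819e-03, -3.40723729e-04]), 'joint_torque': array([ 4.61945587e-03, -5.97762001e+01,  1.61372300e+00, -2.81955796e+01,
        1.28141226e-02,  4.99350353e-03, -2.05486742e-06]), 'eef_pos': array([0.27983848, 0.61369129, 0.23040109]), 'tool_rot': array([-1.07821902e-04,  2.12271822e-01,  9.77210315e-01, -8.13533828e-04]), 'contact_force': array([-0.56134571, -0.62634004,  0.15003458]), 'torque': array([-0.03208975,  0.00394393,  0.00139488]), 'grasp_force': 0.0, 'gripper_width': 0.9985045561115721}
```

View pics/top0.png

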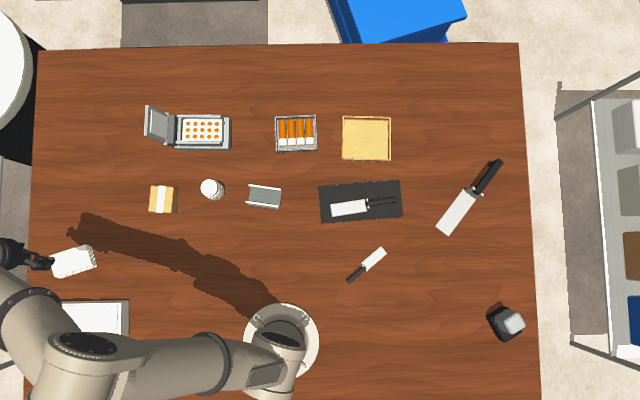

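View pics/side0.png

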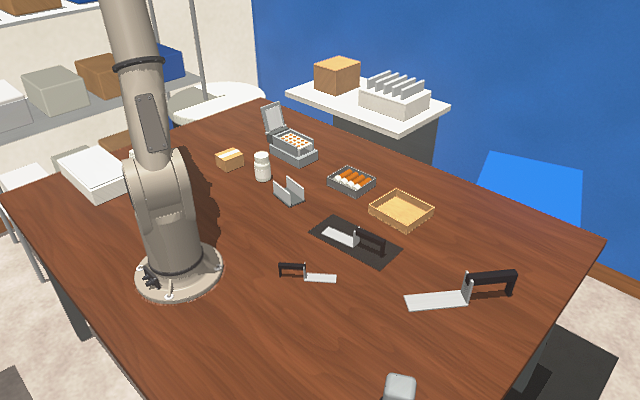

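The top view shows the sealer at (200,132) with its lid to the left, so the entry is from the right. The stand is at (264,196), the mat at (360,200), the tray at (366,138) and the vial bin at (296,133). There are three lifter-like tools: mid-size on the mat at (365,207), small at (367,264) and large at (470,197). The mid-size one spans about 67 px, or roughly 0.2 m, so it is the one meant. I'll now measure these from both views.

```bash
cat > h.py <<'E'
from station import bot, imaging
import cv2, numpy as np
from scipy.spatial.transform import Rotation as R
def pose():
    o=bot.get_obs(); T=np.eye(4); q=o["tool_rot"]
    T[:3,:3]=R.from_quat([q[1],q[2],q[3],q[0]]).as_matrix(); T[:3,3]=o["eef_pos"]; return T
class Cam:
    def __init__(s,n,im=None):
        c=imaging.calibration(n); s.K=c["intrinsics"]; s.k=c["k1"]
        s.E=pose()@c["mount"] if n=="wrist" else c["extrinsics"]
        s.im=imaging.read_camera(n) if im is None else im
    def rays(s,p):
        p=np.atleast_2d(np.asarray(p,float)); d=(p-s.K[:2,2])/s.K[[0,1],[0,1]]; u=d.copy()
        for _ in range(20): u=d/(1+s.k*(u**2).sum(1,keepdims=True))
        return np.c_[u,np.ones(len(u))]@s.E[:3,:3].T
    def plane(s,p,z):
        r=s.rays(p); o=s.E[:3,3]; return o+r*((z-o[2])/r[:,2])[:,None]
    def proj(s,P):
        c=(np.atleast_2d(P)-s.E[:3,3])@s.E[:3,:3]; u=c[:,:2]/c[:,2:]
        u=u*(1+s.k*(u**2).sum(1,keepdims=True)); return u*s.K[[0,1],[0,1]]+s.K[:2,2]
def tri(c1,p1,c2,p2):
    a,b=c1.rays(p1)[0],c2.rays(p2)[0]; o1,o2=c1.E[:3,3],c2.E[:3,3]
    st=np.linalg.lstsq(np.c_[a,-b],o2-o1,rcond=None)[0]; A,B=o1+a*st[0],o2+b*st[1]
    return (A+B)/2,np.linalg.norm(A-B)
def blob(m,roi=None):
    if roi: x0,y0,x1,y1=roi; z=np.zeros_like(m); z[y0:y1,x0:x1]=m[y0:y1,x0:x1]; m=z
    cs,_=cv2.findContours(m.astype(np.uint8),cv2.RETR_EXTERNAL,cv2.CHAIN_APPROX_NONE)
    return max(cs,key=cv2.contourArea)
def rect(P):  # world pts -> centre, (long, short), angle of long axis deg
    c,(w,h),a=cv2.minAreaRect((P[:,:2]*1000).astype(np.float32))
    if w<h: w,h,a=h,w,a+90
    return np.round(c,1),round(w,1),round(h,1),round((a+90)%180-90,1)
E
cat > m1.py <<'E'
from h import *
t=Cam("top",cv2.imread("pics/top0.png")[:,:,::-1]); s=Cam("side",cv2.imread("pics/side0.png")[:,:,::-1])
def mk(im):
    hsv=cv2.cvtColor(np.ascontiguousarray(im),cv2.COLOR_RGB2HSV).astype(int); return hsv[...,0],hsv[...,1],hsv[...,2]
H,S,V=mk(t.im)
def go(name,m,roi,z):
    c=blob(m,roi)[:,0]; print(name,rect(t.plane(c,z)),"px",np.round(cv2.minAreaRect(c.astype(np.float32))[0]))
go("mat",cv2.morphologyEx(((S<90)).astype(np.uint8),cv2.MORPH_CLOSE,np.ones((5,5))),(312,172,412,228),.002)
go("blade",(V>140)&(S<60),(322,190,372,220),.005)
go("handle",(V<30),(360,190,402,215),.06)
go("stand",(S<70),(240,175,290,215),.052)
go("tray",(H<30)&(S>60)&(V>180),(335,110,398,168),.034)
go("sealer",(S<70),(165,105,240,155),.082)
go("card",(V>200)|((S>100)&(V>200)),(174,116,224,148),.072)
go("vial",(S<70),(268,105,322,158),.034)
go("bottle",(S<70),(196,172,228,204),.095)
go("carton",(H<30)&(S>60)&(V>170),(144,180,180,216),.05)
H,S,V=mk(s.im)
for n,m,roi in (("blade",(V>140)&(S<60),(315,222,362,252)),("card",(V>190),(270,128,316,162)),("tray",(V>170)&(H<30)&(S>60),(360,180,440,236)),("stand",S<70,(268,172,310,210))):
    c=blob(m,roi)[:,0]; print("side",n,"px bbox",c.min(0),c.max(0),np.round(cv2.minAreaRect(c.astype(np.float32))[0]))
E
python3 m1.py
```

```text
mat (array([ 424.7, -253.3]), 258.0, 119.6, -86.5) px [360. 201.]
blade (array([ 404. , -214.3]), 110.6, 40.2, -82.1) px [348. 207.]Traceback (most recent call last):
  File "m1.py", line 10, in <module>
    go("handle",(V<30),(360,190,402,215),.06)
    ~~^^^^^^^^^^^^^^^^^^^^^^^^^^^^^^^^^^^^^^^
  File "m1.py", line 7, in go
    c=blob(m,roi)[:,0]; print(name,rect(t.plane(c,z)),"px",np.round(cv2.minAreaRect(c.astype(np.float32))[0]))
      ~~~~^^^^^^^
  File "h.py", line 28, in blob
    return max(cs,key=cv2.contourArea)
ValueError: max() iterable argument is empty
```

```bash
sed -i '/"handle"/d' m1.py; python3 m1.py; python3 -c "
import cv2; im=cv2.imread('pics/top0.png'); g=im.max(2); print(g[199:216:2,366:402:2])"
```

```text
mat (array([ 424.7, -253.3]), 258.0, 119.6, -86.5) px [360. 201.]
blade (array([ 404. , -214.3]), 110.6, 40.2, -82.1) px [348. 207.]
stand (array([438.8,  45.7]), 104.9, 65.0, 80.5) px [263. 196.]
tray (array([ 620.2, -274.1]), 151.2, 141.3, 87.8) px [366. 138.]
sealer (array([635. , 240.8]), 206.0, 114.0, 86.1) px [197. 132.]
card (array([640.7, 237.7]), 136.9, 77.0, 87.4) px [199. 131.]
vial (array([637.5, -53.8]), 130.5, 117.3, -88.1) px [295. 133.]
bottle (array([457.7, 192.1]), 72.3, 53.9, 62.6) px [212. 189.]
carton (array([435.9, 335.9]), 80.6, 24.7, -4.4) px [168. 199.]
side blade px bbox [321 226] [352 247] [338. 236.]
side card px bbox [273 128] [312 149] [293. 138.]
side tray px bbox [369 187] [434 226] [401. 206.]
side stand px bbox [273 175] [304 207] [288. 191.]
[[171  89  53  49  51  55  46  53  57  60  62  64  65  64  66  64  67  65]
 [ 99  68  59  63  65  67  68  70  71  72  73  74  67  60  55  57  71  64]
 [ 36  72  74  75  78  78  67  60  54  52  55  56  61  52  63  69  66  66]
 [ 39  80  53  49  52  54  61  65  66  67  67  66  68  69  69  66  67  67]
 [ 82 230  63  67  68  66  67  68  67  69  68  68  67  68  69  70  68  65]
 [185  67  66  68  67  67  68  66  67  68  66  67  66  68  67  67  67  67]
 [150  64  67  68  66  67  67  68  67  69  67  66  66  68  67  66  67  64]
 [ 63  67  67  68  68  67  67  67  66  67  69  66  66  68  67  68  67  65]
 [ 68  67  67  68  68  67  68  68  66  67  68  68  68  65  66  67  67  66]]
```

```bash
cat >> h.py <<'E'
def down(yaw):  # tool down, tool x at world angle yaw (deg)
    a=np.radians(yaw); x=np.array([np.cos(a),np.sin(a),0]); z=np.array([0,0,-1.]); return np.c_[x,np.cross(z,x),z]
def plan(goals,g,T=None):
    """goals: list of (xyz,yaw,n rows); prints rows with slow start and stop"""
    T=pose() if T is None else T.copy(); rows=[]
    for p,yaw,n in goals:
        p=np.array(p,float); A=T.copy(); rv=R.from_matrix(A[:3,:3].T@down(yaw)).as_rotvec()
        for i in range(1,n+1):
            f=i/n; f=f*f*(3-2*f) if n>4 else f
            d=T[:3,:3].T@(A[:3,3]+f*(p-A[:3,3])-T[:3,3]); Rn=A[:3,:3]@R.from_rotvec(rv*f).as_matrix()
            dr=np.degrees(R.from_matrix(T[:3,:3].T@Rn).as_rotvec()); d=np.round(d,3); dr=np.round(dr,1)
            rows.append([*map(float,d),*map(float,dr),g]); T[:3,3]+=T[:3,:3]@d; T[:3,:3]=T[:3,:3]@R.from_rotvec(np.radians(dr)).as_matrix()
    print(str([rows]).replace(" ","")); print("max",np.abs(np.array(rows)).max(0),"end",np.round(T[:3,3],3)); return T
def state():
    o=bot.get_obs(); T=pose(); print("t",round(o["t"],2),"p",np.round(o["eef_pos"],4),"yaw",round(float(np.degrees(np.arctan2(T[1,0],T[0,0]))),2),"zax",np.round(T[:3,2],3),"F",np.round(o["contact_force"],1),"w",round(o["gripper_width"],3),"g",round(o["grasp_force"],1),"q",np.round(o["q"],2))
E
python3 -c "
from h import *
state(); plan([((.50,.10,.33),97,18)],.085)"
```

```text
t 0.1 p [0.2798 0.6137 0.2304] yaw 155.49 zax [-0.001 -0.002 -1.   ] F [-0.6 -0.6  0.2] w 0.999 g 0.0 q [-1.25  0.48  0.02  1.56 -0.01  1.11 -0.08]
[[[-0.004,-0.003,-0.001,-0.0,0.0,0.5,0.085],[-0.01,-0.01,-0.002,-0.0,0.0,1.5,0.085],[-0.017,-0.014,-0.004,-0.0,0.0,2.3,0.085],[-0.023,-0.018,-0.005,-0.0,0.0,3.1,0.085],[-0.029,-0.02,-0.007,-0.0,0.0,3.6,0.085],[-0.034,-0.021,-0.007,-0.0,0.0,4.2,0.085],[-0.038,-0.019,-0.007,-0.0,0.0,4.5,0.085],[-0.042,-0.018,-0.008,-0.0,0.0,4.7,0.085],[-0.044,-0.014,-0.008,-0.0,0.0,4.8,0.085],[-0.045,-0.01,-0.009,-0.0,0.0,4.9,0.085],[-0.045,-0.007,-0.008,-0.0,0.0,4.7,0.085],[-0.043,-0.003,-0.007,-0.0,0.1,4.5,0.085],[-0.039,0.001,-0.007,-0.1,-0.0,4.2,0.085],[-0.035,0.003,-0.007,0.0,-0.0,3.6,0.085],[-0.028,0.005,-0.005,0.0,-0.0,3.1,0.085],[-0.022,0.004,-0.004,0.0,-0.0,2.3,0.085],[-0.014,0.004,-0.002,0.0,-0.0,1.5,0.085],[-0.005,0.001,-0.001,0.0,-0.0,0.5,0.085]]]
max [0.045 0.021 0.009 0.1   0.1   4.9   0.085] end [0.5  0.1  0.33]
```

Request:
{"api": "move_arm", "payload": {"commands": [[[-0.004,-0.003,-0.001,0,0,0.5,0.085],[-0.01,-0.01,-0.002,0,0,1.5,0.085],[-0.017,-0.014,-0.004,0,0,2.3,0.085],[-0.023,-0.018,-0.005,0,0,3.1,0.085],[-0.029,-0.02,-0.007,0,0,3.6,0.085],[-0.034,-0.021,-0.007,0,0,4.2,0.085],[-0.038,-0.019,-0.007,0,0,4.5,0.085],[-0.042,-0.018,-0.008,0,0,4.7,0.085],[-0.044,-0.014,-0.008,0,0,4.8,0.085],[-0.045,-0.01,-0.009,0,0,4.9,0.085],[-0.045,-0.007,-0.008,0,0,4.7,0.085],[-0.043,-0.003,-0.007,0,0,4.5,0.085],[-0.039,0.001,-0.007,0,0,4.2,0.085],[-0.035,0.003,-0.007,0,0,3.6,0.085],[-0.028,0.005,-0.005,0,0,3.1,0.085],[-0.022,0.004,-0.004,0,0,2.3,0.085],[-0.014,0.004,-0.002,0,0,1.5,0.085],[-0.005,0.001,-0.001,0,0,0.5,0.085],[0,0,0,0,0,0,0.085]]]}}

```text
t: 2.48
eef_pos: [0.4999, 0.1006, 0.3301]
tool_rot: [-0.0, 0.662, 0.749, -0.0]
contact_force: [0.1, -0.8, -0.1]
gripper_width: 1.0
grasp_force: 0.0
```

```bash
python3 -c "
from h import *
state(); np.save('T1.npy',pose()); c=Cam('wrist'); cv2.imwrite('pics/w1.png',c.im[:,:,::-1]); plan([((.45,-.27,.28),98,8)],.085)"
```

```text
t 2.48 p [0.4999 0.1006 0.3301] yaw 97.03 zax [-0.  0. -1.] F [ 0.1 -0.8 -0.1] w 1.0 g 0.0 q [-0.74  0.11  0.46  1.84 -0.05  1.2  -0.14]
[[[-0.016,-0.004,0.002,-0.0,-0.0,-0.0,0.085],[-0.041,-0.011,0.006,-0.0,-0.0,-0.1,0.085],[-0.058,-0.015,0.008,-0.0,-0.0,-0.2,0.085],[-0.066,-0.018,0.009,-0.0,-0.0,-0.2,0.085],[-0.066,-0.018,0.009,-0.0,-0.0,-0.1,0.085],[-0.058,-0.016,0.008,-0.0,-0.0,-0.2,0.085],[-0.041,-0.011,0.006,-0.0,-0.0,-0.1,0.085],[-0.015,-0.004,0.002,-0.0,-0.0,-0.0,0.085]]]
max [0.066 0.018 0.009 0.    0.    0.2   0.085] end [ 0.45 -0.27  0.28]
```

View pics/w1.png

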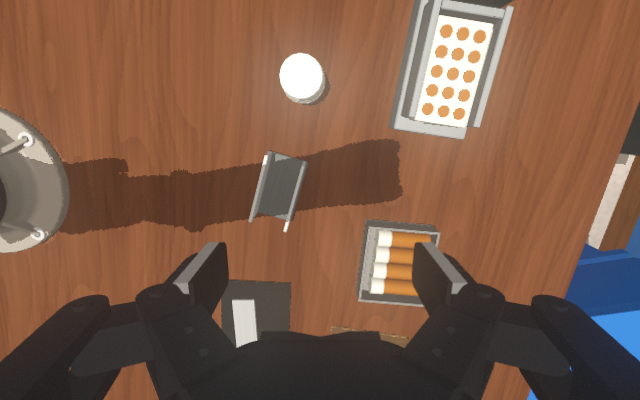

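The wrist view shows the card at about (455,70), the stand rails running from (269,152) to (252,220) and from (305,157) to (287,230), and the blade on the mat at (245,320). I'll measure the card and stand here and move on to the lifter.

```bash
cat > m2.py <<'E'
from h import *
t=Cam("top",cv2.imread("pics/top0.png")[:,:,::-1]); w=Cam("wrist",cv2.imread("pics/w1.png")[:,:,::-1])
w.E=np.load("T1.npy")@imaging.calibration("wrist")["mount"]
hsv=cv2.cvtColor(np.ascontiguousarray(w.im),cv2.COLOR_RGB2HSV).astype(int);H,S,V=hsv[...,0],hsv[...,1],hsv[...,2]
c=blob(cv2.morphologyEx((((V>225)&(S<60))|((S>110)&(V>170)&(H<25))).astype(np.uint8),cv2.MORPH_OPEN,np.ones((3,3))),(405,5,505,130))[:,0]
print("card",c.min(0),c.max(0),rect(w.plane(c,.072)))
# blister centres in both views -> height
def bl(c,roi,k):
    h=cv2.cvtColor(np.ascontiguousarray(c.im),cv2.COLOR_RGB2HSV).astype(int); m=((h[...,1]>k)&(h[...,2]>150)&(h[...,0]<25)).astype(np.uint8)
    x0,y0,x1,y1=roi; z=np.zeros_like(m); z[y0:y1,x0:x1]=m[y0:y1,x0:x1]; n,_,st,ce=cv2.connectedComponentsWithStats(z); return ce[1:][st[1:,4]>4]
a=bl(w,(410,18,505,127),110); b=bl(t,(176,116,226,146),80); print(len(a),len(b))
print("card c",tri(w,a.mean(0),t,b.mean(0)), w.plane(a.mean(0)[None],.0735), t.plane(b.mean(0)[None],.0735))
# stand rails: bright near-grey thin
m=((S<70)&(V>120)).astype(np.uint8); z=np.zeros_like(m); z[145:235,245:312]=m[145:235,245:312]
n,_,st,ce=cv2.connectedComponentsWithStats(z); print(st[1:][st[1:,4]>10])
np.set_printoptions(linewidth=250); 
print(V[160:230:8,244:316:2])
c=blob((S<75),(244,145,315,235))[:,0]; hull=cv2.approxPolyDP(cv2.convexHull(c),4,True)[:,0]; print(hull.tolist(), np.round(w.plane(hull,.052),3).tolist())
E
python3 m2.py
```

```text
card [415  15] [492 126] (array([646. , 228.6]), 118.6, 66.2, 88.4)
16 15
card c (array([0.63600176, 0.222219  , 0.10499457]), np.float64(0.002408156168348411)) [[0.64924691 0.22800632 0.0735    ]] [[0.64373261 0.22919609 0.0735    ]]
[[248 151  24  71 447]
 [275 153  16   8  73]
 [275 161  31  71 321]]
[[151 151 150 148 150 155 152 146 146 148 255 226 129 111  96  96 156 120 120  97  98  96 100  98 100  98  97  97  95  93  94  95  95  98 100 101]
 [ 98  99  98  98 101 102  98  96  96 172 158 129 108  95  92  95  98  93  96  97  95  95  95  96  97  97  96  95 111 176 126  90  97  95  99  99]
 [100  99  95  96  99 100  95  96 169 158 128 107  93  93  94  94  93  96  96  93  94  93  95  96  94  96  94 135 176 110  89  92  95  95  97  96]
 [ 98  97  97  95 100  98  95 170 158 128 105  92  91  92  92  90  95  94  91  93  93  92  94  93  93  93 143 176 104  90  91  94  93  94  95  96]
 [ 97  96  93  96  99  96 170 156 126 105  92  92  93  92  92  94  92  91  92  91  91  94  92  91  90 155 167  95  91  90  92  94  94  95  97  95]
 [ 98  95  92  97  99 168 157 127 105  91  91  91  91  91  92  93  93  92  92  90  94  92  93  91 162 163  90  92  93  90  96  92  93  95  96  93]
 [ 97  94  94  96 170 158 127 105  92  91  92  92  91  92  91  94  92  92  92  93  92  93  91 168 148  88  90  92  89  92  96  92  93  97  95 132]
 [ 95  92  95 170 159 120 100  99 101 145 114 138 136 132 124 118 141 145 145 144 145 144 174 136  87 119 140 141 136 146 142 142 145 146 144 147]
 [149 140 146 145 146 150 151 148 155 156 148 148 149 139 138 139 142 143 145 141 146 255 197 138 140 140 141 138 140 147 143 140 147 147 144 145]]
[[267, 151], [307, 162], [286, 231], [248, 220]] [[0.428, 0.105, 0.052], [0.483, 0.097, 0.052], [0.464, -0.007, 0.052], [0.408, 0.003, 0.052]]
```

Request:
{"api": "move_arm", "payload": {"commands": [[[-0.016,-0.004,0.002,0,0,0,0.085],[-0.041,-0.011,0.006,0,0,-0.1,0.085],[-0.058,-0.015,0.008,0,0,-0.2,0.085],[-0.06,-0.018,0.009,0,0,-0.2,0.085],[-0.06,-0.018,0.009,0,0,-0.1,0.085],[-0.058,-0.016,0.008,0,0,-0.2,0.085],[-0.041,-0.011,0.006,0,0,-0.1,0.085],[-0.027,-0.004,0.002,0,0,0,0.085],[-0.01,0,0,0,0,0,0.085],[0,0,0,0,0,0,0.085]]]}}

```text
t: 3.78
eef_pos: [0.4518, -0.2786, 0.2804]
tool_rot: [-0.0, 0.657, 0.754, -0.0]
contact_force: [0.3, 0.8, 0.6]
gripper_width: 0.999
grasp_force: 0.0
```

```bash
python3 -c "
from h import *
state(); np.save('T2.npy',pose()); c=Cam('wrist'); cv2.imwrite('pics/w2.png',c.im[:,:,::-1])"
```

```text
t 3.77 p [ 0.4518 -0.2786  0.2804] yaw 97.87 zax [-0.  0. -1.] F [0.3 0.8 0.6] w 0.999 g 0.0 q [-0.2   0.23  0.76  1.88 -0.17  1.1   0.76]
```

View pics/w2.png

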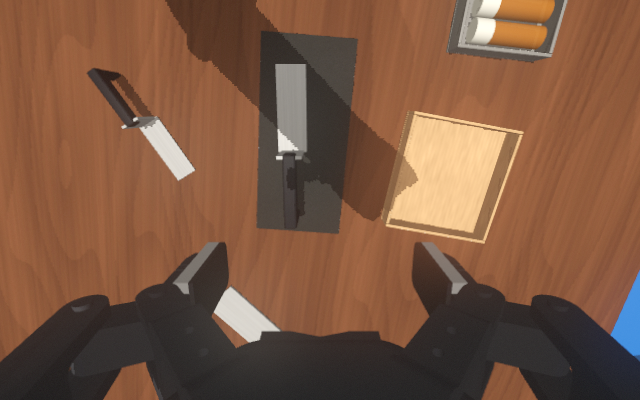

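The close view confirms the choice. The blade is at (275–307, 64–155), the riser at (290,156) and the handle at (290,160–228), all on the mat. The tray is at (455,178). The small lifter at (140,125) and the large one at the bottom, (240,310), are not the one.

```bash
cat > m3.py <<'E'
from h import *
t=Cam("top",cv2.imread("pics/top0.png")[:,:,::-1]); w=Cam("wrist",cv2.imread("pics/w2.png")[:,:,::-1])
w.E=np.load("T2.npy")@imaging.calibration("wrist")["mount"]
hsv=cv2.cvtColor(np.ascontiguousarray(w.im),cv2.COLOR_RGB2HSV).astype(int);H,S,V=hsv[...,0],hsv[...,1],hsv[...,2]
def go(n,m,roi,z):
    c=blob(m,roi)[:,0]; print(n,c.min(0),c.max(0),rect(w.plane(c,z)),cv2.boxPoints(cv2.minAreaRect(c)).round().tolist()); return c
b=go("blade",(V>110)&(S<60),(268,58,315,158),.005)
np.set_printoptions(linewidth=250); print(V[165:228:10,270:312:2])
h=go("handle",(V<50),(275,158,305,232),.06)
go("mat",cv2.morphologyEx((S<90).astype(np.uint8),cv2.MORPH_CLOSE,np.ones((9,9))),(250,25,365,240),.002)
go("tray",(H<30)&(S>50)&(V>130),(375,100,530,250),.034)
ht=h.astype(float)
# riser top/handle end heights by two views: blade tip mid, from top and wrist
k=(V>110)&(S<60); ys=64; print("tip row",np.flatnonzero(k[66,268:315])+268)
tb=blob(((lambda q:(q[...,2]>140)&(q[...,1]<60))(cv2.cvtColor(np.ascontiguousarray(t.im),cv2.COLOR_RGB2HSV))),(322,190,372,220))[:,0]
print("blade centre 3d",tri(w,np.mean(cv2.boxPoints(cv2.minAreaRect(b)),0),t,np.mean(cv2.boxPoints(cv2.minAreaRect(tb)),0)))
E
python3 m3.py
```

```text
blade [275  64] [306 157] (array([ 405.5, -220.3]), 117.3, 40.6, -82.8) [[275.0, 64.0], [305.0, 64.0], [306.0, 157.0], [276.0, 157.0]]
[[81 82 81 81 82 81 71 81 81 80 82 82 65 52 60 59 58 57 57 57 59]
 [82 81 80 81 81 80 72 75 67 54 55 54 51 51 58 57 58 57 55 54 58]
 [80 80 82 82 80 80 73 72 76 51 52 50 51 47 56 56 57 69 77 77 79]
 [81 80 81 81 80 79 78 68 76 74 73 73 64 48 57 59 57 72 80 77 81]
 [80 78 81 78 80 79 80 65 72 73 72 73 60 51 56 57 57 76 81 80 77]
 [80 80 82 81 80 83 78 64 70 69 71 70 65 52 49 57 68 77 83 78 79]
 [79 80 81 81 80 82 80 68 69 70 71 68 67 56 79 81 80 79 80 80 79]]
handle [297 210] [299 218] (array([ 433.4, -338.8]), 10.5, 2.5, -83.2) [[297.0, 210.0], [299.0, 210.0], [299.0, 218.0], [297.0, 218.0]]
mat [257  31] [356 232] (array([ 425.8, -254.5]), 259.2, 119.7, -86.6) [[247.0, 227.0], [261.0, 31.0], [357.0, 37.0], [343.0, 233.0]]
tray [375 100] [529 249] (array([ 628.6, -273.1]), 217.7, 195.0, 8.0) [[375.0, 100.0], [529.0, 100.0], [529.0, 249.0], [375.0, 249.0]]
tip row [275 276 277 278 279 280 281 282 283 284 285 286 287 288 289 290 291 292 293 294 295 296 297 298 299 300 301 302 303 304 305]
blade centre 3d (array([ 0.40472251, -0.21680853, -0.00980464]), np.float64(0.002896528487291721))
```

```bash
python3 -c "
from h import *
w=Cam('wrist',cv2.imread('pics/w2.png')); w.E=np.load('T2.npy')@imaging.calibration('wrist')['mount']
tip=w.plane([[275,64],[290,64],[305.5,64]],.005); print(tip.round(4)); p=w.plane([[283.5,215],[297.5,215],[290.5,215]],.06); print(p.round(4),np.linalg.norm(p[0]-p[1]))
d=tip[1]-p[2]; a=np.degrees(np.arctan2(d[1],d[0])); print('len tip-handle',np.linalg.norm(d[:2]),a)
for a in (97.2,97.5,a):
  u=np.array([np.cos(np.radians(a)),np.sin(np.radians(a))]); print(a,'origin',tip[1,:2]-.1*u,'grip',tip[1,:2]-.145*u)
g=tip[1,:2]-.145*u
plan([((g[0],g[1],.15),97.5,5),((g[0],g[1],.031),97.5,8)],.06)"
```

```text
[[ 0.3799 -0.1649  0.005 ]
 [ 0.3985 -0.1623  0.005 ]
 [ 0.4178 -0.1597  0.005 ]]
[[ 0.4158 -0.3426  0.06  ]
 [ 0.4329 -0.3402  0.06  ]
 [ 0.4244 -0.3414  0.06  ]] 0.017329522547266673
len tip-handle 0.1809046372793378 98.2104947336863
97.2 origin [ 0.4110486  -0.26154466] grip [ 0.41668859 -0.30618982]
97.5 origin [ 0.41156789 -0.26147768] grip [ 0.41744157 -0.3060927 ]
98.2104947336863 origin [ 0.41279629 -0.2613082 ] grip [ 0.41922275 -0.30584696]
[[[-0.002,-0.004,0.014,-0.0,-0.0,0.0,0.06],[-0.006,-0.009,0.032,-0.0,-0.0,0.2,0.06],[-0.007,-0.011,0.038,-0.0,-0.0,0.1,0.06],[-0.006,-0.009,0.033,-0.0,-0.0,0.1,0.06],[-0.002,-0.003,0.013,-0.0,-0.0,0.0,0.06],[-0.0,-0.0,0.005,-0.0,-0.0,0.0,0.06],[-0.0,-0.0,0.014,-0.0,-0.0,0.0,0.06],[-0.0,-0.0,0.019,-0.0,-0.0,0.0,0.06],[-0.0,-0.0,0.022,-0.0,-0.0,0.0,0.06],[-0.0,-0.0,0.022,-0.0,-0.0,0.0,0.06],[-0.0,-0.0,0.019,-0.0,-0.0,0.0,0.06],[-0.0,-0.0,0.013,-0.0,-0.0,0.0,0.06],[-0.0,-0.0,0.005,-0.0,-0.0,0.0,0.06]]]
max [0.007 0.011 0.038 0.    0.    0.2   0.06 ] end [ 0.419 -0.305  0.031]
```

Request:
{"api": "move_arm", "payload": {"commands": [[[-0.002,-0.004,0.014,0,0,0,0.06],[-0.006,-0.009,0.032,0,0,0,0.06],[-0.007,-0.011,0.038,0,0,0,0.06],[-0.006,-0.009,0.033,0,0,0,0.06],[-0.002,-0.003,0.013,0,0,0,0.06],[0,0,0.005,0,0,0,0.06],[0,0,0.014,0,0,0,0.06],[0,0,0.019,0,0,0,0.06],[0,0,0.022,0,0,0,0.06],[0,0,0.022,0,0,0,0.06],[0,0,0.019,0,0,0,0.06],[0,0,0.013,0,0,0,0.06],[0,0,0.006,0,0,0,0.06],[0,0,0,0,0,0,0.06]]]}}

```text
t: 5.58
eef_pos: [0.4194, -0.3065, 0.0304]
tool_rot: [-0.0, 0.657, 0.754, 0.0]
contact_force: [-0.0, -0.6, 0.3]
gripper_width: 0.706
grasp_force: 0.0
```

```bash
python3 -c "
from h import *
state(); c=Cam('wrist'); cv2.imwrite('pics/w3.png',c.im[:,:,::-1])"
```

```text
t 5.58 p [ 0.4194 -0.3065  0.0304] yaw 97.88 zax [-0.  0. -1.] F [-0.  -0.6  0.3] w 0.706 g 0.0 q [ 0.1   0.58  0.53  2.1  -0.52  0.59  1.13]
```

View pics/w3.png

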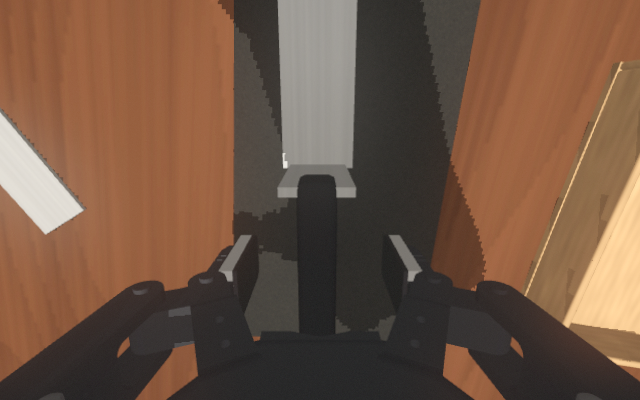

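The handle at columns 299–336 stands centred and parallel between the pads at about 240 and 400. Closing now.

Request:
{"api": "move_arm", "payload": {"commands": [[[0,0,0,0,0,0,0.0],[0,0,0,0,0,0,0.0],[0,0,0,0,0,0,0.0],[0,0,0,0,0,0,0.0],[0,0,0,0,0,0,0.0],[0,0,0,0,0,0,0.0],[0,0,-0.005,0,0,0,0.0],[0,0,-0.015,0,0,0,0.0],[0,0,-0.02,0,0,0,0.0],[0,0,-0.02,0,0,0,0.0],[0,0,-0.02,0,0,0,0.0],[0,0,-0.02,0,0,0,0.0],[0,0,-0.01,0,0,0,0.0],[0,0,0,0,0,0,0.0]]], "squeeze": 100}}

```text
t: 7.38
eef_pos: [0.4197, -0.3065, 0.1412]
tool_rot: [0.001, 0.657, 0.754, 0.0]
contact_force: [-0.4, 0.2, -1.7]
gripper_width: 0.17
grasp_force: 97.6
```

```bash
python3 -c "
from h import *
state(); np.save('T4.npy',pose()); c=Cam('wrist'); cv2.imwrite('pics/w4.png',c.im[:,:,::-1])
s=Cam('side'); cv2.imwrite('pics/s4.png',cv2.resize(s.im[120:320,240:500,::-1],None,fx=3,fy=3))
np.set_printoptions(linewidth=250)
g=c.im.max(2).astype(int); 
for r in (5,40,80,120,150): print(r,g[r,255:380:4])
"
```

```text
t 7.38 p [ 0.4197 -0.3065  0.1412] yaw 97.89 zax [ 0.001 -0.    -1.   ] F [-0.4  0.2 -1.7] w 0.17 g 97.6 q [-0.04  0.4   0.69  2.05 -0.35  0.81  1.  ]
5 [ 97  99  94  95  52  51 145 155 153 153 153 154 154 157 154 153 151 154 150 151 155 154 154 151 149 151  74  75  75  73  74  76]
40 [ 98  97  97  97  54  54  56 154 155 152 154 152 155 156 153 153 151 155 150 152 155 153 154 151 148 149  76  77  74  77  75  73]
80 [149 110 101  99  59  58  60 151 151 150 154 149 153 152 152 153 149 153 148 150 153 153 152 147 146 135  59  57  57  57  75  76]
120 [150 150 154  98  81  80  80 136 149 148 150 146 149 147 152 149 147 149 147 146 148 149 147 143 144  76  58  58  55  56  54  53]
150 [150 147 151  83  83  83  83  97 146 147 147 145 145 145 148 146 144 146 145 145 145 147 144 139 144  56  55  54  54  55  54  54]
```

View pics/s4.png

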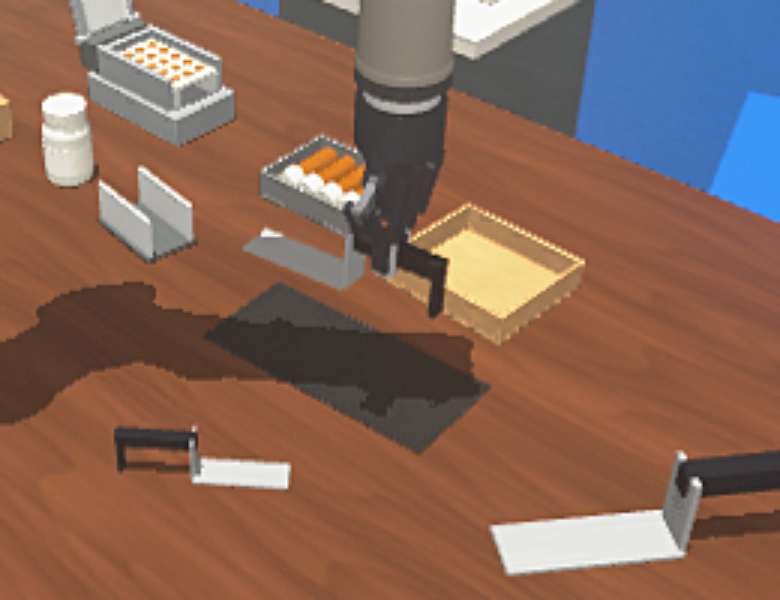

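```bash
python3 -c "
from h import *
plan([((.56,.13,.30),88.4,15)],0.0)
w=Cam('wrist',cv2.imread('pics/w4.png')); w.E=np.load('T4.npy')@imaging.calibration('wrist')['mount']
g=w.im.max(2).astype(int)
for r in range(5,156,15):
  e=np.abs(np.diff(g[r,:])); a=270+np.argmax(e[270:295]); b=345+np.argmax(e[345:365]); p=w.plane([[a+.5,r],[b+.5,r]],.1412-.0254); print(r,a,b,np.linalg.norm(p[0]-p[1]).round(4),p.mean(0).round(4))
"
```

```text
[[[0.005,0.003,-0.002,-0.0,-0.0,0.1,0.0],[0.015,0.007,-0.006,-0.0,-0.0,0.4,0.0],[0.023,0.011,-0.009,-0.0,-0.0,0.5,0.0],[0.03,0.013,-0.011,-0.0,-0.0,0.7,0.0],[0.035,0.016,-0.013,-0.0,-0.0,0.8,0.0],[0.039,0.017,-0.015,-0.0,-0.0,0.8,0.0],[0.041,0.017,-0.016,-0.0,-0.0,1.0,0.0],[0.043,0.017,-0.016,-0.0,-0.0,0.9,0.0],[0.042,0.015,-0.016,-0.0,-0.0,1.0,0.0],[0.04,0.015,-0.014,-0.0,-0.0,0.8,0.0],[0.036,0.012,-0.014,-0.0,-0.0,0.8,0.0],[0.032,0.01,-0.011,-0.0,-0.0,0.7,0.0],[0.024,0.008,-0.009,-0.0,-0.0,0.5,0.0],[0.016,0.005,-0.006,-0.0,-0.0,0.4,0.0],[0.005,0.001,-0.002,-0.0,-0.0,0.1,0.0]]]
max [0.043 0.017 0.016 0.    0.    1.    0.   ] end [0.56 0.13 0.3 ]
5 278 358 0.0385 [ 0.4039 -0.1925  0.1158]
20 278 357 0.0384 [ 0.4045 -0.1989  0.1158]
35 279 357 0.0384 [ 0.4056 -0.2054  0.1158]
50 280 356 0.0379 [ 0.4065 -0.2121  0.1158]
65 280 356 0.0384 [ 0.4075 -0.2189  0.1158]
80 281 355 0.0378 [ 0.4085 -0.226   0.1158]
95 281 355 0.0383 [ 0.4094 -0.2332  0.1158]
110 282 354 0.0377 [ 0.4105 -0.2406  0.1158]
125 282 354 0.0382 [ 0.4115 -0.2482  0.1158]
140 282 353 0.0381 [ 0.4123 -0.256   0.1158]
155 283 353 0.0381 [ 0.4137 -0.264   0.1158]
```

Request:
{"api": "move_arm", "payload": {"commands": [[[0.005,0.003,-0.002,0,0,0.1,0],[0.015,0.007,-0.006,0,0,0.4,0],[0.023,0.011,-0.009,0,0,0.5,0],[0.03,0.013,-0.011,0,0,0.7,0],[0.035,0.016,-0.013,0,0,0.8,0],[0.039,0.017,-0.015,0,0,0.8,0],[0.041,0.017,-0.016,0,0,1.0,0],[0.043,0.017,-0.016,0,0,0.9,0],[0.042,0.015,-0.016,0,0,1.0,0],[0.04,0.015,-0.014,0,0,0.8,0],[0.036,0.012,-0.014,0,0,0.8,0],[0.032,0.01,-0.011,0,0,0.7,0],[0.024,0.008,-0.009,0,0,0.5,0],[0.016,0.005,-0.006,0,0,0.4,0],[0.005,0.001,-0.002,0,0,0.1,0],[0,0,0,0,0,0,0]]]}}

```text
t: 9.48
eef_pos: [0.5598, 0.1289, 0.3002]
tool_rot: [-0.0, 0.717, 0.697, -0.0]
contact_force: [0.4, -0.0, -1.4]
gripper_width: 0.167
grasp_force: 97.6
```

```bash
python3 -c "
from h import *
state(); np.save('T5.npy',pose()); c=Cam('wrist'); cv2.imwrite('pics/w5.png',c.im[:,:,::-1])"
```

```text
t 9.47 p [0.5598 0.1289 0.3002] yaw 88.36 zax [-0.001 -0.001 -1.   ] F [ 0.4 -0.  -1.4] w 0.167 g 97.6 q [-0.88  0.29  0.68  1.75 -0.2   1.17 -0.17]
```

View pics/w5.png

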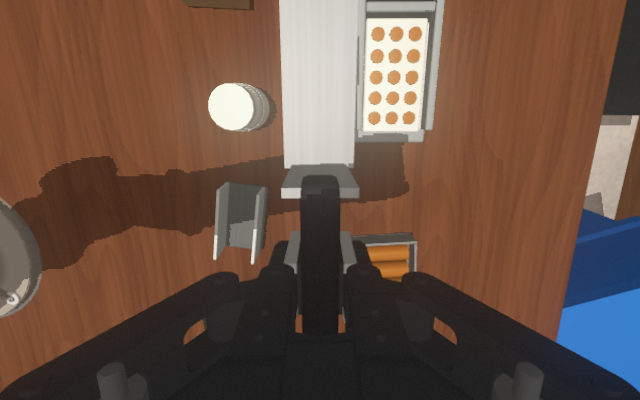

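The card now shows whole at (362–430, 17–133), and the stand rails at (222,185)–(216,258) and (262,190)–(255,262). I'll re-measure both and triangulate against w1.

```bash
cat > m5.py <<'E'
from h import *
M=imaging.calibration("wrist")["mount"]
a=Cam("wrist",cv2.imread("pics/w1.png")[:,:,::-1]); a.E=np.load("T1.npy")@M
b=Cam("wrist",cv2.imread("pics/w5.png")[:,:,::-1]); b.E=np.load("T5.npy")@M
out=[]
for c,rc,rs in ((a,(405,5,505,130),(244,145,315,235)),(b,(359,5,440,136),(205,178,275,268))):
    h=cv2.cvtColor(np.ascontiguousarray(c.im),cv2.COLOR_RGB2HSV).astype(int);H,S,V=h[...,0],h[...,1],h[...,2]
    k=blob(cv2.morphologyEx((((V>225)&(S<60))|((S>110)&(V>170)&(H<25))).astype(np.uint8),cv2.MORPH_OPEN,np.ones((3,3))),rc)[:,0]
    print("card",rect(c.plane(k,.072))); bx=cv2.boxPoints(cv2.minAreaRect(k)); 
    q=cv2.approxPolyDP(cv2.convexHull(k),6,True)[:,0]; print(q.tolist())
    s=blob(S<75,rs)[:,0]; hull=cv2.approxPolyDP(cv2.convexHull(s),4,True)[:,0]; P=c.plane(hull,.052); print("stand",hull.tolist(),P.round(3)[:,:2].tolist())
    out.append((bx.mean(0),hull))
print("card",tri(a,out[0][0],b,out[1][0]))
E
python3 m5.py
```

```text
card (array([646. , 228.7]), 118.6, 66.2, 88.4)
[[439, 15], [492, 24], [464, 126], [415, 119]]
stand [[267, 151], [307, 162], [286, 231], [248, 220]] [[0.428, 0.105], [0.483, 0.097], [0.464, -0.007], [0.408, 0.003]]
card (array([646.5, 228.8]), 116.5, 65.9, 88.4)
[[426, 19], [417, 130], [363, 130], [367, 20]]
stand [[226, 181], [268, 187], [262, 248], [252, 264], [213, 259], [216, 190]] [[0.438, 0.111], [0.492, 0.101], [0.478, 0.015], [0.462, -0.008], [0.409, 0.001], [0.424, 0.099]]
card (array([0.64844651, 0.23192105, 0.06722877]), np.float64(5.061910990300756e-05))
```

```bash
python3 -c "
from h import *
plan([((.6395,-.017,.20),88.4,9),((.6395,-.017,.0785),88.4,8)],0.0)"
```

```text
[[[-0.005,0.003,0.003,-0.0,0.0,-0.0,0.0],[-0.013,0.008,0.01,-0.0,0.0,-0.0,0.0],[-0.019,0.011,0.013,-0.0,0.0,-0.0,0.0],[-0.023,0.013,0.016,-0.0,0.0,-0.0,0.0],[-0.023,0.014,0.016,-0.0,0.0,-0.1,0.0],[-0.023,0.013,0.016,-0.0,0.0,0.0,0.0],[-0.019,0.011,0.014,-0.0,0.0,0.0,0.0],[-0.013,0.008,0.009,-0.0,0.0,0.0,0.0],[-0.005,0.003,0.003,-0.0,0.0,0.0,0.0],[0.0,0.0,0.005,-0.0,0.0,0.0,0.0],[0.0,0.0,0.014,-0.0,0.0,0.0,0.0],[0.0,0.0,0.02,-0.0,0.0,0.0,0.0],[0.0,0.0,0.022,-0.0,0.0,0.0,0.0],[0.0,0.0,0.022,-0.0,0.0,0.0,0.0],[0.0,0.0,0.02,-0.0,0.0,0.0,0.0],[0.0,0.0,0.013,-0.0,0.0,0.0,0.0],[0.0,0.0,0.006,-0.0,0.0,0.0,0.0]]]
max [0.023 0.014 0.022 0.    0.    0.1   0.   ] end [ 0.639 -0.017  0.078]
```

Request:
{"api": "move_arm", "payload": {"commands": [[[-0.005,0.003,0.003,0,0,0,0],[-0.013,0.008,0.01,0,0,0,0],[-0.019,0.011,0.013,0,0,0,0],[-0.023,0.013,0.016,0,0,0,0],[-0.023,0.014,0.016,0,0,0,0],[-0.023,0.013,0.016,0,0,0,0],[-0.019,0.011,0.014,0,0,0,0],[-0.013,0.008,0.009,0,0,0,0],[-0.005,0.003,0.003,0,0,0,0],[0,0,0.005,0,0,0,0],[0,0,0.014,0,0,0,0],[0,0,0.02,0,0,0,0],[0,0,0.022,0,0,0,0],[0,0,0.022,0,0,0,0],[0,0,0.02,0,0,0,0],[0,0,0.013,0,0,0,0],[0,0,0.005,0,0,0,0],[0,0,0,0,0,0,0],[0,0,0,0,0,0,0]]]}}

```text
t: 11.9
eef_pos: [0.6407, -0.0159, 0.0803]
tool_rot: [0.0, 0.717, 0.697, 0.001]
contact_force: [0.0, -0.5, -0.9]
gripper_width: 0.169
grasp_force: 97.6
```

```bash
python3 -c "
from h import *
state(); s=Cam('side'); t=Cam('top')
cv2.imwrite('pics/s6.png',np.hstack([cv2.resize(s.im[90:210,240:370,::-1],(520,480),interpolation=2),cv2.resize(t.im[95:165,140:210,::-1],(280,280))[:0].reshape(0,280,3) if 0 else cv2.copyMakeBorder(cv2.resize(t.im[100:165,150:215,::-1],(280,280)),0,200,0,0,0)]))
plan([((.6435,.1265,.0785),88.4,18)],0.0)"
```

```text
t 11.9 p [ 0.6407 -0.0159  0.0803] yaw 88.38 zax [ 0.001  0.    -1.   ] F [ 0.  -0.5 -0.9] w 0.169 g 97.6 q [-0.47  0.66  0.56  1.79 -0.45  0.83  0.28]
[[[0.001,-0.0,0.0,0.0,-0.0,-0.0,0.0],[0.004,-0.0,0.0,0.0,-0.0,-0.0,0.0],[0.006,-0.0,0.0,0.0,-0.0,-0.0,0.0],[0.007,-0.0,0.0,0.0,-0.0,-0.0,0.0],[0.009,-0.0,0.0,0.0,-0.0,-0.0,0.0],[0.01,-0.0,0.0,0.0,-0.0,-0.0,0.0],[0.011,-0.0,0.001,0.0,-0.0,-0.0,0.0],[0.011,-0.0,-0.0,0.0,-0.0,-0.0,0.0],[0.012,-0.001,-0.0,0.0,-0.0,-0.0,0.0],[0.012,0.0,0.0,0.0,-0.0,-0.0,0.0],[0.012,0.0,0.0,0.0,-0.0,-0.0,0.0],[0.01,0.0,0.0,0.1,-0.0,-0.0,0.0],[0.01,0.0,0.0,-0.0,-0.0,-0.0,0.0],[0.009,0.0,0.001,-0.0,-0.0,-0.0,0.0],[0.008,0.0,-0.0,-0.0,-0.0,-0.0,0.0],[0.005,-0.0,-0.0,-0.0,-0.0,-0.0,0.0],[0.004,-0.0,-0.0,-0.0,-0.0,-0.0,0.0],[0.001,-0.0,-0.0,-0.0,-0.0,-0.0,0.0]]]
max [0.012 0.001 0.001 0.1   0.    0.    0.   ] end [0.644 0.126 0.078]
```

View pics/s6.png

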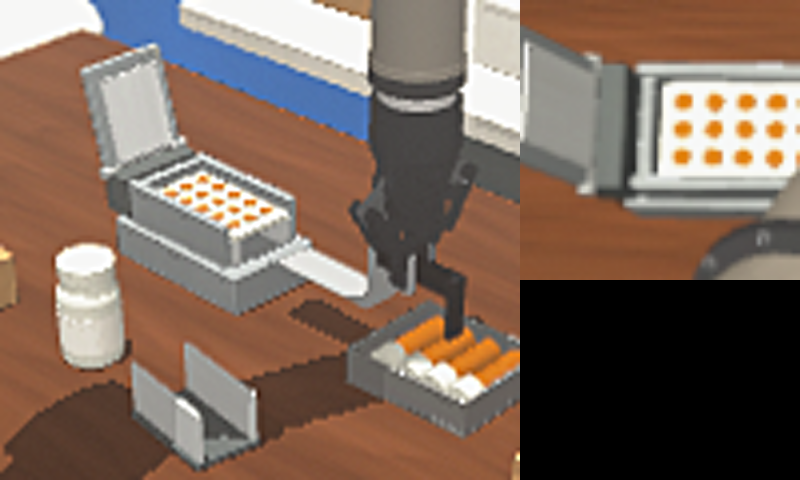

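The blade sits in front of the sealer mouth, with its tip near (285,250) and level between the deck and the card. Inserting half way, then checking the force.

Request:
{"api": "move_arm", "payload": {"commands": [[[0.002,0,0.001,0,0,0,0],[0.005,0,0,0,0,0,0],[0.008,0,0.001,0,0,0,0],[0.01,0,0,0,0,0,0],[0.01,0,0,0,0,0,0],[0.01,-0.001,0,0,0,0,0],[0.01,0,0,0,0,0,0],[0.01,0,0,0,0,0,0],[0.005,0,0,0,0,0,0],[0,0,0,0,0,0,0]]]}}

```text
t: 13.25
eef_pos: [0.641, 0.0547, 0.0775]
tool_rot: [-0.0, 0.717, 0.697, 0.0]
contact_force: [0.1, -0.4, -1.5]
gripper_width: 0.17
grasp_force: 97.6
```

```bash
python3 -c "
from h import *
state()"
```

```text
t 13.25 p [0.641  0.0547 0.0775] yaw 88.43 zax [-0.  0. -1.] F [ 0.1 -0.4 -1.5] w 0.17 g 97.6 q [-0.57  0.66  0.56  1.78 -0.46  0.83  0.18]
```

Request:
{"api": "move_arm", "payload": {"commands": [[[0.004,0,0,0,0,0,0],[0.008,0,0,0,0,0,0],[0.01,0,0,0,0,0,0],[0.01,0,0,0,0,0,0],[0.01,0,0,0,0,0,0],[0.01,0,0,0,0,0,0],[0.009,0,0,0,0,0,0],[0.007,0,0,0,0,0,0],[0.004,0,0,0,0,0,0],[0,0,0,0,0,0,0]]]}}

```text
t: 14.5
eef_pos: [0.643, 0.1264, 0.0775]
tool_rot: [-0.0, 0.717, 0.697, 0.0]
contact_force: [0.2, -0.1, -1.9]
gripper_width: 0.167
grasp_force: 97.6
```

```bash
python3 -c "
from h import *
state(); c=Cam('wrist'); cv2.imwrite('pics/w7.png',c.im[:,:,::-1])
h=cv2.cvtColor(np.ascontiguousarray(c.im),cv2.COLOR_RGB2HSV); 
k=blob((h[...,2]>215)&(h[...,1]<60),(250,0,400,200))[:,0]; print(k.min(0),k.max(0))"
```

```text
t 14.5 p [0.643  0.1264 0.0775] yaw 88.41 zax [ 0.  0. -1.] F [ 0.2 -0.1 -1.9] w 0.167 g 97.6 q [-0.68  0.68  0.56  1.75 -0.46  0.84  0.07]
[250   0] [391 158]
```

View pics/w7.png

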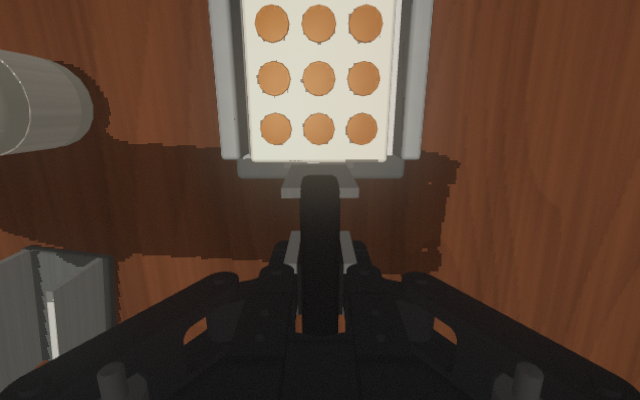

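The card is centred on the lifter (card 250–388, handle centre 320), and its near edge stands just ahead of the riser. Lifting slowly.

Request:
{"api": "move_arm", "payload": {"commands": [[[0,0,-0.004,0,0,0,0],[0,0,-0.004,0,0,0,0],[0,0,-0.002,0,0,0,0],[0,0,-0.002,0,0,0,0],[0,0,-0.002,0,0,0,0],[0,0,-0.003,0,0,0,0],[0,0,-0.004,0,0,0,0],[0,0,-0.006,0,0,0,0],[0,0,-0.008,0,0,0,0],[0,0,-0.01,0,0,0,0],[0,0,-0.01,0,0,0,0],[0,0,-0.01,0,0,0,0],[0,0,-0.01,0,0,0,0],[0,0,-0.008,0,0,0,0],[0,0,-0.006,0,0,0,0],[0,0,-0.003,0,0,0,0],[0,0,0,0,0,0,0],[0,0,0,0,0,0,0]]]}}

```text
t: 16.8
eef_pos: [0.6428, 0.1262, 0.1692]
tool_rot: [-0.0, 0.717, 0.697, -0.0]
contact_force: [-0.7, 0.4, -2.7]
gripper_width: 0.171
grasp_force: 97.4
```

```bash
cat > m8.py <<'E'
from h import *
M=imaging.calibration("wrist")["mount"]
state(); T=pose(); c=Cam('wrist'); cv2.imwrite('pics/w8.png',c.im[:,:,::-1])
h=cv2.cvtColor(np.ascontiguousarray(c.im),cv2.COLOR_RGB2HSV).astype(int)
m=((h[...,1]>90)&(h[...,2]>150)&(h[...,0]<25)).astype(np.uint8); m[170:]=0; m[:,:230]=0; m[:,410:]=0
n,_,st,ce=cv2.connectedComponentsWithStats(m)
z=T[2,3]-.0254+.0095
for s,q in zip(st[1:],ce[1:]):
    if s[4]>150: print(q.round(1),s[4],((c.plane(q[None],z)[0]-T[:3,3])@T[:3,:3]).round(4))
# stand rails, two earlier views: rail top points along edges
a=Cam("wrist",cv2.imread("pics/w1.png")[:,:,::-1]); a.E=np.load("T1.npy")@M
b=Cam("wrist",cv2.imread("pics/w5.png")[:,:,::-1]); b.E=np.load("T5.npy")@M
np.set_printoptions(linewidth=250)
print(b.im.max(2)[183:268:6,206:276:2])
for c,x0,y0,n in ((a,244,146,"a"),(b,206,176,"b")):
    cv2.imwrite(f"pics/stand_{n}.png",cv2.resize(c.im[y0:y0+92,x0:x0+75,::-1],None,fx=5,fy=5,interpolation=2))
cv2.imwrite("pics/stand.png",np.hstack([cv2.imread("pics/stand_a.png"),cv2.imread("pics/stand_b.png")]))
E
python3 m8.py
```

```text
t 16.8 p [0.6428 0.1262 0.1692] yaw 88.39 zax [-0.001 -0.    -1.   ] F [-0.7  0.4 -2.7] w 0.171 g 97.4 q [-0.72  0.57  0.63  1.7  -0.39  1.    0.01]
[275.4  29.7] 831 [ 0.1024 -0.02    0.0159]
[318.5  29.8] 819 [ 0.1024 -0.      0.0159]
[361.3  29.8] 816 [0.1023 0.0198 0.0159]
[277.4  80.2] 743 [ 0.0805 -0.0199  0.0159]
[318.6  80.2] 727 [ 0.0805 -0.      0.0159]
[359.7  80. ] 727 [0.0806 0.0198 0.0159]
[279.  126.7] 650 [ 0.0586 -0.0199  0.0159]
[318.7 126.7] 645 [0.0586 0.     0.0159]
[358.3 126.7] 642 [0.0586 0.0198 0.0159]
[[ 82  81  85  87  84  84  82  82  83  94 119 111  79  77  79  77  77  77  74  79  82  86  87  87  86  82  83  86  87  86  84  83  86  86  88]
 [ 81  82  80  85  82  88 119 117 110 110 110 104  79  80  82  80  80  80  81  81  80  81  82  81  82  82  83  94 122 112  85  76  84  83  85]
 [ 81  81  80  84  85 130 150 110 109 108 107  93  78  79  80  80  79  80  80  81  78  79  78  80  81 119 140 114 109  96  81  74  83  81  83]
 [ 81  81  81  81  84 144 151 109 109 107 107  85  77  77  78  78  78  79  78  77  79  80  77  80  79 141 147 109 107  88  72  75  79  80 
[... 878 characters left out ...]
28 224 219 106 107 108 108  79  76 114 122 120 121 121 121 121 120 121 120 121 197 231 119 107  88  70  74 118 118 115 118 124]
 [126 128 128 130 226 191 110 108 110 123 130 128 132 134 131 123 126 122 118 118 118 120 117 220 215 106 107  84 103 114 117 118 117 115  48]
 [128 126 128 130 229 167 109 126 122 125 128 129 130 133 132 125 126 124 118 117 118 120 120 227 181 107 122 117 117 116 117 117 117  47  47]
 [131 125 126 129 131 123 119 124 123 130 128 128 125 131 133 125 126 126 120 117 116 118 147 232 150 121 125 118 115 114 116 116  46  44  46]
 [132 126 125 127 129 127 119 120 127 130 128 129 127 130 131 128 123 126 121 115 113 116 119 118 120 120 122 121 102  67  42  43  45  43  44]]
```

```bash
cat > m9.py <<'E'
from h import *
M=imaging.calibration("wrist")["mount"]
a=Cam("wrist",cv2.imread("pics/w1.png")[:,:,::-1]); a.E=np.load("T1.npy")@M
b=Cam("wrist",cv2.imread("pics/w5.png")[:,:,::-1]); b.E=np.load("T5.npy")@M
for nm,c,rows,thr,L in (("a",a,range(162,214,3),143,((265.5,162,-.29),(302.5,168,-.29))),("b",b,range(196,254,3),125,((217,195,-.03),(258,195,-.1)))):
    V=c.im.max(2).astype(float); ln=[]
    for x,y,k in L:
        pts=[]
        for r in rows:
            x0=int(round(x+k*(r-y))); xs=np.arange(x0-4,x0+5); v=V[r,xs]; m=v>max(thr,.85*v.max())
            if m.any(): pts.append([xs[m].mean(),r])
        P=c.plane(pts,.052)[:,:2]; f=cv2.fitLine(P.astype(np.float32),cv2.DIST_HUBER,0,.001,.001).ravel(); d=f[:2]*np.sign(f[1])
        ang=np.degrees(np.arctan2(d[1],d[0])); ln.append((f[2:],d)); print(nm,len(pts),"rail ang",ang.round(2),"pt",f[2:].round(4),"x at y=.05",(f[2]+(.05-f[3])*d[0]/d[1]).round(4))
    n=np.array([ln[0][1][1],-ln[0][1][0]]); print("sep",((ln[1][0]-ln[0][0])@n).round(4))
    for r in (range(145,235) if nm=="a" else range(176,268)): pass
E
python3 m9.py
```

```text
a 18 rail ang 80.89 pt [0.4191 0.0551] x at y=.05 0.4183
a 17 rail ang 80.45 pt [0.4727 0.0615] x at y=.05 0.4708
sep 0.052
b 20 rail ang 80.76 pt [0.4198 0.0611] x at y=.05 0.418
b 20 rail ang 80.4 pt [0.4722 0.0577] x at y=.05 0.4709
sep 0.0523
```

View pics/stand.png

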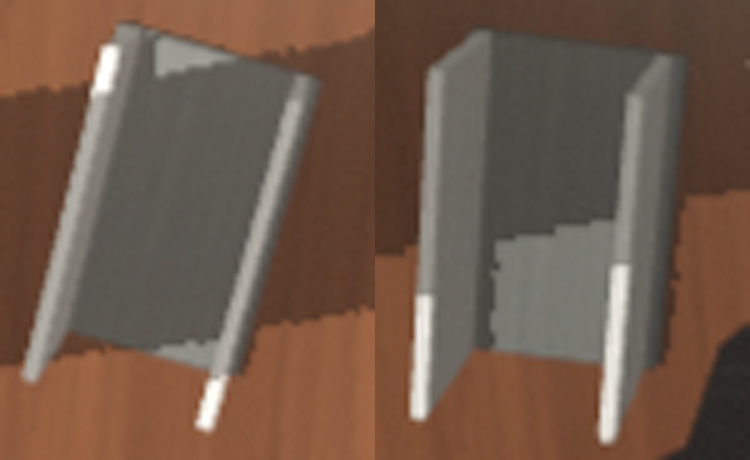

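The two stand views agree: rails at 80.6°, 52 mm apart at z 52 mm, as they must be. Now I'll get the rail ends and plan the carry.

```bash
python3 -c "
from h import *
M=imaging.calibration('wrist')['mount']
a=Cam('wrist',cv2.imread('pics/w1.png')); a.E=np.load('T1.npy')@M
b=Cam('wrist',cv2.imread('pics/w5.png')); b.E=np.load('T5.npy')@M
for c,p in ((a,[(266,155),(249.8,222),(304.4,162.5),(285,232)]),(b,[(218.2,190),(214.9,259.6),(257.8,195),(252.5,264)])):
  P=c.plane(p,.052)[:,:2]; print(P.round(4).tolist(),P.mean(0).round(4),np.linalg.norm(P[0]-P[1]).round(4),np.linalg.norm(P[2]-P[3]).round(4))
C=np.array([.4445,.05]); u=np.array([np.cos(np.radians(80.6)),np.sin(np.radians(80.6))]); g=C-.1024*u; print(g)
plan([((g[0],g[1],.17),80.6,18)],0.0)"
```

```text
[[0.4266, 0.0997], [0.4109, 0.0002], [0.4796, 0.0959], [0.4628, -0.009]] [0.445  0.0467] 0.1007 0.1062
[[0.427, 0.099], [0.411, -0.0002], [0.4779, 0.0908], [0.4625, -0.0084]] [0.4446 0.0453] 0.1004 0.1004
[ 0.42777542 -0.05102499]
[[[-0.002,-0.002,-0.0,-0.0,0.0,0.1,0.0],[-0.004,-0.005,-0.0,-0.0,0.0,0.2,0.0],[-0.008,-0.009,-0.0,-0.0,0.0,0.3,0.0],[-0.009,-0.01,-0.0,-0.0,0.0,0.4,0.0],[-0.012,-0.013,-0.0,-0.0,0.0,0.5,0.0],[-0.013,-0.015,-0.0,-0.0,0.0,0.5,0.0],[-0.015,-0.015,-0.0,-0.0,0.0,0.6,0.0],[-0.015,-0.017,-0.0,-0.0,0.0,0.6,0.0],[-0.017,-0.016,-0.0,-0.0,0.0,0.7,0.0],[-0.016,-0.017,-0.0,-0.0,0.0,0.6,0.0],[-0.016,-0.015,-0.0,-0.0,0.0,0.7,0.0],[-0.016,-0.015,-0.001,-0.0,0.0,0.6,0.0],[-0.014,-0.014,0.0,-0.0,0.0,0.5,0.0],[-0.013,-0.011,0.0,-0.0,0.0,0.5,0.0],[-0.011,-0.01,0.0,-0.0,0.0,0.4,0.0],[-0.008,-0.007,0.0,-0.0,0.0,0.3,0.0],[-0.005,-0.005,0.0,-0.0,0.0,0.2,0.0],[-0.002,-0.002,0.0,-0.0,0.0,0.1,0.0]]]
max [0.017 0.017 0.001 0.    0.    0.7   0.   ] end [ 0.428 -0.051  0.17 ]
```

Request:
{"api": "move_arm", "payload": {"commands": [[[-0.002,-0.002,0,0,0,0.1,0],[-0.004,-0.005,0,0,0,0.2,0],[-0.008,-0.009,0,0,0,0.3,0],[-0.009,-0.01,0,0,0,0.4,0],[-0.012,-0.013,0,0,0,0.5,0],[-0.013,-0.015,0,0,0,0.5,0],[-0.015,-0.015,0,0,0,0.6,0],[-0.015,-0.017,0,0,0,0.6,0],[-0.017,-0.016,0,0,0,0.7,0],[-0.016,-0.017,0,0,0,0.6,0],[-0.016,-0.015,0,0,0,0.7,0],[-0.016,-0.015,0,0,0,0.6,0],[-0.014,-0.014,0,0,0,0.5,0],[-0.013,-0.011,0,0,0,0.5,0],[-0.011,-0.01,0,0,0,0.4,0],[-0.009,-0.007,0,0,0,0.3,0],[-0.007,-0.005,0,0,0,0.2,0],[-0.003,-0.002,0,0,0,0.1,0],[0,0,0,0,0,0,0],[0,0,0,0,0,0,0]]]}}

```text
t: 19.35
eef_pos: [0.4276, -0.0547, 0.1696]
tool_rot: [0.0, 0.763, 0.647, 0.0]
contact_force: [-0.2, -0.5, -2.8]
gripper_width: 0.168
grasp_force: 97.5
```

```bash
cat > m10.py <<'E'
from h import *
state(); T=pose(); c=Cam('wrist'); cv2.imwrite('pics/w10.png',c.im[:,:,::-1])
h=cv2.cvtColor(np.ascontiguousarray(c.im),cv2.COLOR_RGB2HSV).astype(int)
m=((h[...,1]>90)&(h[...,2]>120)&(h[...,0]<25)).astype(np.uint8); m[170:]=0; m[:,:260]=0; m[:,380:]=0
n,_,st,ce=cv2.connectedComponentsWithStats(m)
for s,q in zip(st[1:],ce[1:]):
    if 300<s[4]<1200: print(q.round(1),s[4],((c.plane(q[None],T[2,3]-.0159)[0]-T[:3,3])@T[:3,:3]).round(4))
plan([((.4273,-.0555,.155),80.6,3)],0)
E
python3 m10.py
```

```text
t 19.35 p [ 0.4276 -0.0547  0.1696] yaw 80.62 zax [ 0. -0. -1.] F [-0.2 -0.5 -2.8] w 0.168 g 97.5 q [-0.73  0.19  0.81  2.21 -0.19  0.81  0.04]
[275.4  29.7] 840 [ 0.1025 -0.02    0.0159]
[318.5  29.9] 835 [ 1.024e-01 -1.000e-04  1.590e-02]
[361.4  29.8] 824 [0.1024 0.0198 0.0159]
[277.4  80. ] 741 [ 0.0806 -0.0199  0.0159]
[318.7  80.2] 728 [ 0.0805 -0.      0.0159]
[359.8  80. ] 738 [0.0806 0.0198 0.0159]
[279.1 126.7] 654 [ 0.0586 -0.0199  0.0159]
[318.8 126.6] 646 [0.0587 0.     0.0159]
[358.5 126.6] 643 [0.0587 0.0199 0.0159]
[[[-0.0,-0.0,0.005,0.0,0.0,0.0,0],[-0.001,-0.0,0.005,0.0,0.0,0.0,0],[0.0,-0.0,0.005,0.0,0.0,0.0,0]]]
max [0.001 0.    0.005 0.    0.    0.    0.   ] end [ 0.427 -0.056  0.155]
```

Request:
{"api": "move_arm", "payload": {"commands": [[[-0.001,0,0.004,0,0,0,0],[0,0,0.008,0,0,0,0],[0,0,0.01,0,0,0,0],[0,0,0.01,0,0,0,0],[0,0,0.01,0,0,0,0],[0,0,0.01,0,0,0,0],[0,0,0.01,0,0,0,0],[0,0,0.006,0,0,0,0],[0,0,0.003,0,0,0,0],[0,0,0,0,0,0,0],[0,0,0,0,0,0,0]]]}}

```text
t: 20.78
eef_pos: [0.4273, -0.0559, 0.0988]
tool_rot: [0.0, 0.763, 0.647, 0.0]
contact_force: [-0.6, 0.6, -3.7]
gripper_width: 0.17
grasp_force: 97.5
```

```bash
python3 -c "
from h import *
state(); plan([((.4273,-.0555,.09),80.6,3)],0)"
```

```text
t 20.77 p [ 0.4273 -0.0559  0.0988] yaw 80.59 zax [ 0.001  0.    -1.   ] F [-0.6  0.6 -3.7] w 0.17 g 97.5 q [-0.6   0.34  0.71  2.27 -0.37  0.64  0.21]
[[[0.0,-0.0,0.003,0.0,-0.0,-0.0,0],[0.0,-0.0,0.003,0.0,-0.0,-0.0,0],[0.0,-0.0,0.003,0.0,-0.0,-0.0,0]]]
max [0.    0.    0.003 0.    0.    0.    0.   ] end [ 0.427 -0.056  0.09 ]
```

Request:
{"api": "move_arm", "payload": {"commands": [[[0,0,0.003,0,0,0,0],[0,0,0.004,0,0,0,0],[0,0,0.004,0,0,0,0],[0,0,0.003,0,0,0,0],[0,0,0.002,0,0,0,0],[0,0,0.002,0,0,0,0],[0,0,0.002,0,0,0,0],[0,0,0.002,0,0,0,0],[0,0,0.002,0,0,0,0],[0,0,0.003,0,0,0,0],[0,0,0.004,0,0,0,0],[0,0,0.003,0,0,0,0],[0,0,0.001,0,0,0,0],[0,0,0,0,0,0,0],[0,0,0,0,0,0,0]]]}}

```text
t: 22.65
eef_pos: [0.4271, -0.0559, 0.0636]
tool_rot: [0.0, 0.763, 0.647, 0.0]
contact_force: [-0.7, 0.5, -1.7]
gripper_width: 0.167
grasp_force: 97.6
```

```bash
sed -i 's/T\[2,3\]-.0159)/.0615)/; /^plan/d' m10.py
cat >> m10.py <<'E'
p=[c.plane(q[None],.0615)[0] for s,q in zip(st[1:],ce[1:]) if 300<s[4]<1200]; print(np.round(p,4)[:,:2].tolist())
E
python3 m10.py
```

```text
t 22.65 p [ 0.4271 -0.0559  0.0636] yaw 80.59 zax [ 0.  0. -1.] F [-0.7  0.5 -1.7] w 0.167 g 97.6 q [-0.53  0.41  0.63  2.29 -0.46  0.56  0.29]
[272.4  21.2] 903 [ 0.1026 -0.0194  0.0021]
[318.   21.2] 1015 [ 0.1026 -0.0002  0.0021]
[364.8  21.2] 975 [0.1026 0.0194 0.0021]
[273.5  77.1] 856 [ 0.0806 -0.0198  0.0021]
[318.1  77. ] 892 [ 0.0807 -0.0002  0.0021]
[363.5  76.9] 895 [0.0807 0.0197 0.0021]
[274.8 128.1] 808 [ 0.0587 -0.0201  0.0021]
[318.2 128.2] 800 [ 0.0587 -0.0002  0.0021]
[361.9 128.1] 783 [0.0587 0.0198 0.0021]
[[0.4247, 0.0484], [0.4436, 0.0453], [0.463, 0.0421], [0.4207, 0.0268], [0.44, 0.0237], [0.4597, 0.0204], [0.4168, 0.0053], [0.4365, 0.002], [0.4562, -0.0013]]
```

The force drop and the card's height (blisters at z 61.5 mm fit) show it resting on the rails, centred. Drawing the lifter out.

Request:
{"api": "move_arm", "payload": {"commands": [[[-0.003,0,0,0,0,0,0],[-0.007,0,0,0,0,0,0],[-0.01,0,0,0,0,0,0],[-0.012,0,0,0,0,0,0],[-0.012,0,0,0,0,0,0],[-0.012,0,0,0,0,0,0],[-0.012,0,0,0,0,0,0],[-0.012,0,0,0,0,0,0],[-0.012,0,0,0,0,0,0],[-0.012,0,0,0,0,0,0],[-0.012,0,0,0,0,0,0],[-0.01,0,0,0,0,0,0],[-0.006,0,0,0,0,0,0],[-0.002,0,0,0,0,0,0],[0,0,0,0,0,0,0]]]}}

```text
t: 24.58
eef_pos: [0.4051, -0.188, 0.0635]
tool_rot: [-0.0, 0.763, 0.647, 0.0]
contact_force: [0.4, 0.3, -1.5]
gripper_width: 0.165
grasp_force: 97.6
```

```bash
python3 -c "
from h import *
state()
u=np.array([np.cos(np.radians(93.4)),np.sin(np.radians(93.4))]); g=np.array([.4255,-.254])-.0457*u; print(g)
plan([((g[0],g[1],.10),93.4,10),((g[0],g[1],.034),93.4,6)],0.0)
s=Cam('side'); cv2.imwrite('pics/s11.png',s.im[:,:,::-1]); t=Cam('top'); cv2.imwrite('pics/t11.png',t.im[:,:,::-1])
h=cv2.cvtColor(np.ascontiguousarray(t.im),cv2.COLOR_RGB2HSV).astype(int)
k=blob(cv2.morphologyEx((((h[...,2]>190)&(h[...,1]<60))|((h[...,0]<25)&(h[...,1]>90)&(h[...,2]>180))).astype(np.uint8),cv2.MORPH_CLOSE,np.ones((3,3))),(236,172,292,218))[:,0]; print('card top',rect(t.plane(k,.060)))
"
```

```text
t 24.57 p [ 0.4051 -0.188   0.0635] yaw 80.59 zax [-0.  0. -1.] F [ 0.4  0.3 -1.5] w 0.165 g 97.6 q [-0.21  0.43  0.61  2.25 -0.46  0.58  0.59]
[ 0.4282103  -0.29961956]
[[[-0.003,0.001,-0.001,-0.0,-0.0,-0.4,0.0],[-0.008,0.003,-0.003,-0.0,-0.0,-0.9,0.0],[-0.012,0.005,-0.004,-0.0,-0.0,-1.5,0.0],[-0.015,0.004,-0.005,-0.0,-0.0,-1.7,0.0],[-0.016,0.005,-0.005,-0.0,-0.0,-1.9,0.0],[-0.016,0.005,-0.006,-0.0,-0.0,-1.9,0.0],[-0.015,0.003,-0.005,-0.0,-0.0,-1.7,0.0],[-0.013,0.002,-0.004,-0.0,-0.0,-1.5,0.0],[-0.008,0.002,-0.003,-0.0,-0.0,-0.9,0.0],[-0.004,0.0,-0.001,-0.0,-0.0,-0.4,0.0],[0.0,0.0,0.005,-0.0,-0.0,-0.0,0.0],[0.0,0.0,0.012,-0.0,-0.0,-0.0,0.0],[0.0,0.0,0.016,-0.0,-0.0,-0.0,0.0],[0.0,0.0,0.016,-0.0,-0.0,-0.0,0.0],[0.0,0.0,0.013,-0.0,-0.0,-0.0,0.0],[0.0,0.0,0.004,-0.0,-0.0,-0.0,0.0]]]
max [0.016 0.005 0.016 0.    0.    1.9   0.   ] end [ 0.428 -0.3    0.034]
card top (array([441.5,  46. ]), 119.6, 67.0, 80.8)
```

Request:
{"api": "move_arm", "payload": {"commands": [[[-0.003,0.001,-0.001,0,0,-0.4,0],[-0.008,0.003,-0.003,0,0,-0.9,0],[-0.012,0.005,-0.004,0,0,-1.5,0],[-0.015,0.004,-0.005,0,0,-1.7,0],[-0.016,0.005,-0.005,0,0,-1.9,0],[-0.016,0.005,-0.006,0,0,-1.9,0],[-0.015,0.003,-0.005,0,0,-1.7,0],[-0.013,0.002,-0.004,0,0,-1.5,0],[-0.008,0.002,-0.003,0,0,-0.9,0],[-0.004,0,-0.001,0,0,-0.4,0],[0,0,0.005,0,0,0,0],[0,0,0.012,0,0,0,0],[0,0,0.016,0,0,0,0],[0,0,0.016,0,0,0,0],[0,0,0.012,0,0,0,0],[0,0,0.004,0,0,0,0],[0,0,0,0,0,0,0],[0,0,0,0,0,0,0]]]}}

```text
t: 26.92
eef_pos: [0.4282, -0.3004, 0.0359]
tool_rot: [0.0, 0.686, 0.728, 0.0]
contact_force: [-0.1, -0.5, -1.4]
gripper_width: 0.17
grasp_force: 97.7
```

```bash
python3 -c "
from h import *
state()"
```

```text
t 26.93 p [ 0.4282 -0.3004  0.0359] yaw 93.38 zax [ 0.001 -0.    -1.   ] F [-0.1 -0.5 -1.4] w 0.17 g 97.7 q [ 0.1   0.56  0.5   2.09 -0.47  0.6   0.99]
```

Request:
{"api": "move_arm", "payload": {"commands": [[[0,0,0.002,0,0,0,0],[0,0,0.002,0,0,0,0],[0,0,0.001,0,0,0,0],[0,0,0.001,0,0,0,0],[0,0,0,0,0,0,0],[0,0,0,0,0,0,0.02],[0,0,0,0,0,0,0.03],[0,0,0,0,0,0,0.05],[0,0,0,0,0,0,0.055],[0,0,0,0,0,0,0.055]]], "squeeze": 40}}

```text
t: 28.18
eef_pos: [0.4279, -0.3001, 0.0294]
tool_rot: [-0.0, 0.686, 0.728, -0.0]
contact_force: [-0.5, 0.1, -0.2]
gripper_width: 0.641
grasp_force: 0.0
```

```bash
python3 -c "
from h import *
state()
T=pose(); T[2,3]=.14
C=np.array([.4425,.0456])
plan([((C[0],C[1],.19),80.7,14)],0.085,T)"
```

```text
t 28.18 p [ 0.4279 -0.3001  0.0294] yaw 93.39 zax [-0.  0. -1.] F [-0.5  0.1 -0.2] w 0.641 g 0.0 q [ 0.11  0.57  0.49  2.09 -0.48  0.59  1.  ]
[[[0.005,0.001,-0.001,-0.0,-0.0,0.2,0.085],[0.014,0.001,-0.002,-0.0,-0.0,0.5,0.085],[0.022,0.002,-0.003,-0.0,-0.0,0.8,0.085],[0.027,0.002,-0.004,-0.0,-0.0,1.0,0.085],[0.033,0.002,-0.005,-0.0,-0.0,1.2,0.085],[0.035,0.001,-0.005,-0.0,-0.0,1.3,0.085],[0.037,0.001,-0.005,-0.0,-0.0,1.3,0.085],[0.036,-0.001,-0.005,-0.0,-0.0,1.4,0.085],[0.036,-0.001,-0.005,-0.0,-0.0,1.3,0.085],[0.032,-0.002,-0.005,-0.0,-0.0,1.2,0.085],[0.028,-0.002,-0.004,-0.0,-0.0,1.0,0.085],[0.021,-0.002,-0.003,-0.0,-0.0,0.8,0.085],[0.014,-0.001,-0.002,-0.0,-0.0,0.5,0.085],[0.005,-0.001,-0.001,-0.0,-0.0,0.2,0.085]]]
max [0.037 0.002 0.005 0.    0.    1.4   0.085] end [0.442 0.045 0.19 ]
```

Request:
{"api": "move_arm", "payload": {"commands": [[[0,0,-0.005,0,0,0,0.055],[0,0,-0.015,0,0,0,0.055],[0,0,-0.025,0,0,0,0.055],[0,0,-0.03,0,0,0,0.06],[0,0,-0.025,0,0,0,0.085],[0,0,-0.01,0,0,0,0.085],[0.005,0.001,-0.001,0,0,0.2,0.085],[0.014,0.001,-0.002,0,0,0.5,0.085],[0.022,0.002,-0.003,0,0,0.8,0.085],[0.027,0.002,-0.004,0,0,1.0,0.085],[0.033,0.002,-0.005,0,0,1.2,0.085],[0.035,0.001,-0.005,0,0,1.3,0.085]]]}}

```text
t: 29.68
eef_pos: [0.4328, -0.1625, 0.1587]
tool_rot: [-0.001, 0.717, 0.697, -0.001]
contact_force: [1.0, 0.2, 0.0]
gripper_width: 0.995
grasp_force: 0.0
```

```bash
cat > m12.py <<'E'
from h import *
state(); c=Cam('wrist'); cv2.imwrite('pics/w12.png',c.im[:,:,::-1])
h=cv2.cvtColor(np.ascontiguousarray(c.im),cv2.COLOR_RGB2HSV).astype(int); H,S,V=h[...,0],h[...,1],h[...,2]
m=((H<25)&(S>100)&(V>150)).astype(np.uint8); n,_,st,ce=cv2.connectedComponentsWithStats(m)
w=cv2.dilate(((V>190)&(S<70)).astype(np.uint8),np.ones((7,7)))
P=np.array([c.plane(q[None],.0615)[0,:2] for s,q in zip(st[1:],ce[1:]) if 20<s[4]<1500])
P=P[(np.abs(P[:,0]-.44)<.06)&(np.abs(P[:,1]-.045)<.07)]; print(len(P),P.round(4).tolist()); print("centre",P.mean(0))
k=blob((V>150)&(S<40)|(m>0)&(w>0),None)[:,0]
E
python3 m12.py
python3 - <<'E'
from h import *
# lifter on mat: top view blade
t=Cam('top'); h=cv2.cvtColor(np.ascontiguousarray(t.im),cv2.COLOR_RGB2HSV).astype(int)
k=blob((h[...,2]>140)&(h[...,1]<60),(318,180,378,222))[:,0]; print("blade",rect(t.plane(k,.005)))
E
```

```text
t 29.68 p [ 0.4328 -0.1625  0.1587] yaw 88.33 zax [-0.002  0.    -1.   ] F [1.  0.2 0. ] w 0.995 g 0.0 q [-0.36  0.26  0.68  2.15 -0.23  0.8   0.44]
0 []
centre [nan nan]
blade (array([ 426.7, -191.5]), 141.5, 129.5, 89.0)m12.py:7: RuntimeWarning: Mean of empty slice.
  P=P[(np.abs(P[:,0]-.44)<.06)&(np.abs(P[:,1]-.045)<.07)]; print(len(P),P.round(4).tolist()); print("centre",P.mean(0))
  ret = um.true_divide(
```

```bash
python3 -c "
from h import *
plan([((.4425,.030,.20),80.7,8)],0.085)"
```

```text
[[[0.008,0.0,-0.002,-0.0,-0.0,0.3,0.085],[0.022,0.001,-0.004,-0.0,-0.0,0.9,0.085],[0.03,-0.0,-0.007,-0.0,-0.0,1.3,0.085],[0.035,-0.001,-0.007,-0.1,-0.1,1.5,0.085],[0.035,-0.001,-0.008,0.0,0.0,1.5,0.085],[0.03,-0.003,-0.007,-0.0,0.0,1.2,0.085],[0.022,-0.002,-0.004,-0.0,-0.0,0.9,0.085],[0.008,-0.0,-0.002,-0.0,-0.0,0.4,0.085]]]
max [0.035 0.003 0.008 0.1   0.1   1.5   0.085] end [0.443 0.03  0.2  ]
```

Request:
{"api": "move_arm", "payload": {"commands": [[[0.01,0,-0.002,0,0,0.3,0.085],[0.022,0.001,-0.004,0,0,0.9,0.085],[0.03,0,-0.007,0,0,1.3,0.085],[0.035,-0.001,-0.007,0,0,1.5,0.085],[0.035,-0.001,-0.008,0,0,1.5,0.085],[0.03,-0.003,-0.007,0,0,1.2,0.085],[0.02,-0.002,-0.004,0,0,0.7,0.085],[0.006,0,-0.002,0,0,0.3,0.085],[0,0,0,0,0,0,0.085]]]}}

```text
t: 30.9
eef_pos: [0.4436, 0.0234, 0.2004]
tool_rot: [0.0, 0.762, 0.647, -0.0]
contact_force: [0.8, -0.3, -0.0]
gripper_width: 0.991
grasp_force: 0.0
```

```bash
python3 m12.py
cat > m13.py <<'E'
from h import *
t=Cam('top'); cv2.imwrite('pics/t13.png',t.im[:,:,::-1]); h=cv2.cvtColor(np.ascontiguousarray(t.im),cv2.COLOR_RGB2HSV).astype(int)
k=blob((h[...,2]>140)&(h[...,1]<60),(318,180,372,222))[:,0]; print("blade",rect(t.plane(k,.005)))
k=blob((h[...,0]<30)&(h[...,1]>50)&(h[...,2]>185),(335,105,400,170))[:,0]; print("tray",rect(t.plane(k,.034)))
s=Cam('side'); cv2.imwrite('pics/s13.png',s.im[:,:,::-1])
E
python3 m13.py
```

```text
t 30.9 p [0.4436 0.0234 0.2004] yaw 80.66 zax [-0. -0. -1.] F [ 0.8 -0.3 -0. ] w 0.991 g 0.0 q [-0.77  0.14  0.63  2.15 -0.1   0.89 -0.23]
15 [[0.4312, 0.0919], [0.4508, 0.0887], [0.4706, 0.0854], [0.4276, 0.0702], [0.4473, 0.0669], [0.4671, 0.0637], [0.4241, 0.0485], [0.4437, 0.0452], [0.4634, 0.0422], [0.4203, 0.027], [0.4401, 0.0238], [0.4598, 0.0205], [0.4168, 0.0053], [0.4366, 0.0021], [0.4563, -0.0011]]
centre [0.44371253 0.04535267]
blade (array([ 420.4, -207. ]), 109.7, 39.5, -86.6)
tray (array([ 620.4, -274.2]), 152.0, 140.1, 87.5)
```

```bash
python3 -c "
from h import *
plan([((.4437,.0454,.11),80.6,7),((.4437,.0454,.032),80.6,8)],0.085)"
```

```text
[[[0.001,-0.0,0.005,-0.0,0.0,-0.0,0.085],[0.003,-0.001,0.013,-0.0,0.0,-0.0,0.085],[0.005,-0.0,0.018,-0.0,0.0,-0.0,0.085],[0.005,-0.001,0.019,-0.0,0.0,-0.0,0.085],[0.004,-0.001,0.017,-0.0,0.0,-0.0,0.085],[0.003,-0.0,0.013,-0.0,0.0,-0.0,0.085],[0.001,-0.0,0.005,-0.0,0.0,-0.0,0.085],[0.0,-0.0,0.003,-0.0,0.0,-0.0,0.085],[0.0,-0.0,0.009,-0.0,0.0,-0.0,0.085],[0.0,-0.0,0.013,-0.0,0.0,-0.0,0.085],[0.0,-0.0,0.014,-0.0,0.0,-0.0,0.085],[0.0,-0.0,0.015,-0.0,0.0,-0.0,0.085],[0.0,-0.0,0.012,-0.0,0.0,-0.0,0.085],[0.0,-0.0,0.009,-0.0,0.0,-0.0,0.085],[0.0,-0.0,0.003,-0.0,0.0,-0.0,0.085]]]
max [0.005 0.001 0.019 0.    0.    0.    0.085] end [0.444 0.045 0.032]
```

Request:
{"api": "move_arm", "payload": {"commands": [[[0.001,0,0.005,0,0,0,0.085],[0.003,-0.001,0.013,0,0,0,0.085],[0.005,0,0.018,0,0,0,0.085],[0.005,-0.001,0.019,0,0,0,0.085],[0.004,-0.001,0.017,0,0,0,0.085],[0.003,0,0.013,0,0,0,0.085],[0.001,0,0.005,0,0,0,0.085],[0,0,0.003,0,0,0,0.085],[0,0,0.009,0,0,0,0.085],[0,0,0.013,0,0,0,0.085],[0,0,0.014,0,0,0,0.085],[0,0,0.014,0,0,0,0.085],[0,0,0.012,0,0,0,0.085],[0,0,0.008,0,0,0,0.085],[0,0,0.003,0,0,0,0.085],[0,0,0,0,0,0,0.085]]]}}

```text
t: 33.05
eef_pos: [0.4443, 0.0462, 0.0345]
tool_rot: [-0.0, 0.762, 0.647, 0.0]
contact_force: [0.8, 0.6, 1.1]
gripper_width: 0.996
grasp_force: 0.0
```

```bash
python3 -c "
from h import *
state()"
```

```text
t 33.05 p [0.4443 0.0462 0.0345] yaw 80.68 zax [ 0.  0. -1.] F [0.8 0.6 1.1] w 0.996 g 0.0 q [-0.6   0.46  0.44  2.26 -0.41  0.49 -0.  ]
```

Request:
{"api": "move_arm", "payload": {"commands": [[[0,0,0.002,0,0,0,0.085],[0,0,0.001,0,0,0,0.07],[0,0,0,0,0,0,0.06],[0,0,0,0,0,0,0.05],[0,0,0,0,0,0,0.05],[0,0,0,0,0,0,0.05],[0,0,0,0,0,0,0.05]]], "squeeze": 40}}

```text
t: 33.92
eef_pos: [0.4443, 0.0464, 0.0318]
tool_rot: [-0.0, 0.762, 0.647, 0.0]
contact_force: [-1.5, -0.1, 6.0]
gripper_width: 0.763
grasp_force: 43.6
```

```bash
python3 -c "
from h import *
state()"
```

```text
t 33.92 p [0.4443 0.0464 0.0318] yaw 80.69 zax [ 0.  0. -1.] F [-1.5 -0.1  6. ] w 0.763 g 43.6 q [-0.6   0.47  0.43  2.26 -0.42  0.49  0.  ]
```

The card is gripped, but the fingertips reach about 14 mm below it, which would stop it short of the tray floor. I'll regrip 12 mm higher while it still rests on the stand.

Request:
{"api": "move_arm", "payload": {"commands": [[[0,0,0,0,0,0,0.075],[0,0,0,0,0,0,0.08],[0,0,0,0,0,0,0.08],[0,0,-0.003,0,0,0,0.08],[0,0,-0.005,0,0,0,0.08],[0,0,-0.003,0,0,0,0.08],[0,0,-0.001,0,0,0,0.08],[0,0,0,0,0,0,0.065],[0,0,0,0,0,0,0.05],[0,0,0,0,0,0,0.05],[0,0,0,0,0,0,0.05],[0,0,0,0,0,0,0.05]]], "squeeze": 40}}

```text
t: 35.42
eef_pos: [0.4442, 0.0463, 0.044]
tool_rot: [-0.0, 0.762, 0.647, 0.0]
contact_force: [-2.5, -0.9, 11.6]
gripper_width: 0.759
grasp_force: 41.9
```

```bash
python3 m12.py
```

```text
t 35.42 p [0.4442 0.0463 0.044 ] yaw 80.68 zax [-0.     0.001 -1.   ] F [-2.5 -0.9 11.6] w 0.759 g 41.9 q [-0.62  0.45  0.46  2.26 -0.4   0.52 -0.02]
14 [[0.4808, 0.1053], [0.4202, 0.1087], [0.432, 0.0919], [0.4517, 0.0886], [0.4713, 0.0854], [0.4284, 0.0704], [0.4481, 0.0671], [0.4677, 0.0639], [0.4249, 0.0487], [0.4445, 0.0455], [0.4642, 0.0423], [0.4213, 0.0271], [0.441, 0.0239], [0.4606, 0.0206]]
centre [0.4469003  0.06352882]
```

Request:
{"api": "move_arm", "payload": {"commands": [[[0,0,-0.003,0,0,0,0.05],[0,0,-0.005,0,0,0,0.05],[0,0,-0.008,0,0,0,0.05],[0,0,-0.012,0,0,0,0.05],[0,0,-0.015,0,0,0,0.05],[0,0,-0.018,0,0,0,0.05],[0,0,-0.018,0,0,0,0.05],[0,0,-0.012,0,0,0,0.05],[0,0,-0.006,0,0,0,0.05],[0,0,0,0,0,0,0.05]]]}}

```text
t: 36.72
eef_pos: [0.4443, 0.0464, 0.1408]
tool_rot: [0.0, 0.762, 0.647, 0.0]
contact_force: [0.2, -0.0, -1.3]
gripper_width: 0.754
grasp_force: 44.9
```

```bash
cat > m14.py <<'E'
from h import *
state(); T=pose(); c=Cam('wrist'); cv2.imwrite('pics/w14.png',c.im[:,:,::-1])
h=cv2.cvtColor(np.ascontiguousarray(c.im),cv2.COLOR_RGB2HSV).astype(int); H,S,V=h[...,0],h[...,1],h[...,2]
m=((H<25)&(S>100)&(V>150)).astype(np.uint8); m[:,:250]=0; m[:,390:]=0; n,_,st,ce=cv2.connectedComponentsWithStats(m)
for s,q in zip(st[1:],ce[1:]):
    if 200<s[4]<1500: print(q.round(1),s[4],((c.plane(q[None],T[2,3]+.0175)[0]-T[:3,3])@T[:3,:3]).round(4))
E
python3 m14.py; python3 -c "
from h import *
plan([((.62,-.273,.15),87.5,18)],0.05)"
```

```text
t 36.73 p [0.4443 0.0464 0.1408] yaw 80.7 zax [ 0.001  0.    -1.   ] F [ 0.2 -0.  -1.3] w 0.754 g 44.9 q [-0.76  0.25  0.6   2.2  -0.21  0.74 -0.18]
[382.6 115.9] 274 [ 0.0644  0.0252 -0.0175]
[271.2 169.7] 916 [ 0.043  -0.0195 -0.0175]
[319.9 169.8] 921 [ 0.043   0.0005 -0.0175]
[368.2 169.8] 934 [ 0.043   0.0204 -0.0175]
[273.3 219.9] 834 [ 0.0212 -0.0195 -0.0175]
[319.6 219.9] 832 [ 0.0212  0.0004 -0.0175]
[366.1 219.9] 838 [ 0.0212  0.0204 -0.0175]
[275.2 266.1] 748 [-0.0007 -0.0194 -0.0175]
[319.6 266.1] 746 [-0.0007  0.0004 -0.0175]
[364.1 266.1] 745 [-0.0007  0.0204 -0.0175]
[276.8 308.7] 678 [-0.0226 -0.0195 -0.0175]
[319.6 308.7] 668 [-0.0226  0.0004 -0.0175]
[362.3 308.8] 669 [-0.0227  0.0203 -0.0175]
[[[-0.003,0.002,-0.0,-0.0,-0.0,-0.1,0.05],[-0.007,0.006,-0.0,-0.0,-0.0,-0.1,0.05],[-0.011,0.009,-0.001,-0.0,-0.0,-0.3,0.05],[-0.015,0.011,-0.0,-0.0,-0.0,-0.4,0.05],[-0.018,0.014,-0.001,-0.0,-0.0,-0.4,0.05],[-0.021,0.015,-0.001,-0.0,-0.0,-0.5,0.05],[-0.023,0.017,-0.0,-0.0,-0.0,-0.5,0.05],[-0.024,0.017,-0.001,-0.0,-0.0,-0.5,0.05],[-0.024,0.018,-0.001,-0.0,-0.0,-0.6,0.05],[-0.025,0.017,-0.001,-0.0,-0.0,-0.6,0.05],[-0.024,0.017,-0.0,-0.0,-0.0,-0.5,0.05],[-0.024,0.015,-0.001,-0.0,-0.0,-0.5,0.05],[-0.021,0.014,-0.001,-0.0,-0.0,-0.5,0.05],[-0.02,0.013,-0.0,-0.0,-0.0,-0.4,0.05],[-0.016,0.01,-0.001,-0.0,-0.0,-0.4,0.05],[-0.012,0.007,-0.0,-0.0,-0.0,-0.3,0.05],[-0.008,0.005,-0.001,-0.0,-0.0,-0.1,0.05],[-0.003,0.002,0.0,-0.0,-0.0,-0.1,0.05]]]
max [0.025 0.018 0.001 0.    0.    0.6   0.05 ] end [ 0.62  -0.273  0.15 ]
```

Request:
{"api": "move_arm", "payload": {"commands": [[[-0.003,0.002,0,0,0,-0.1,0.05],[-0.007,0.006,0,0,0,-0.1,0.05],[-0.011,0.009,-0.001,0,0,-0.3,0.05],[-0.015,0.011,0,0,0,-0.4,0.05],[-0.018,0.014,-0.001,0,0,-0.4,0.05],[-0.021,0.015,-0.001,0,0,-0.5,0.05],[-0.023,0.017,0,0,0,-0.5,0.05],[-0.024,0.017,-0.001,0,0,-0.5,0.05],[-0.024,0.018,-0.001,0,0,-0.6,0.05],[-0.025,0.017,-0.001,0,0,-0.6,0.05],[-0.024,0.017,0,0,0,-0.5,0.05],[-0.024,0.015,-0.001,0,0,-0.5,0.05],[-0.021,0.014,-0.001,0,0,-0.5,0.05],[-0.02,0.013,0,0,0,-0.4,0.05],[-0.016,0.01,-0.001,0,0,-0.4,0.05],[-0.012,0.007,0,0,0,-0.3,0.05],[-0.008,0.005,0,0,0,-0.1,0.05],[-0.003,0.002,0,0,0,-0.1,0.05],[0,0,0,0,0,0,0.05]]]}}

```text
t: 39.15
eef_pos: [0.6201, -0.2732, 0.1494]
tool_rot: [-0.0, 0.722, 0.692, 0.0]
contact_force: [0.6, -0.5, -1.8]
gripper_width: 0.757
grasp_force: 44.9
```

```bash
python3 m14.py | head -1; python3 -c "
from h import *
plan([((.62,-.274,.03),87.5,10)],0.05)
c=Cam('wrist',cv2.imread('pics/w14.png')[:,:,::-1]); h=cv2.cvtColor(np.ascontiguousarray(c.im),cv2.COLOR_RGB2HSV).astype(int); H,S,V=h[...,0],h[...,1],h[...,2]
m=((H>8)&(H<30)&(S>50)&(S<140)&(V>150)).astype(np.uint8); ys,xs=np.nonzero(m); print('tray px',len(xs),np.percentile(xs,[1,99]),np.percentile(ys,[1,99]))
print('expected corners px',c.proj([[.62+a*.069,-.274+b*.076,.034] for a in(-1,1) for b in(-1,1)]).round().tolist())
np.set_printoptions(linewidth=250)
for r in (40,100,200): e=np.flatnonzero(m[r]); print(r,e[:2],e[-2:])
for q in (200,230,400,430): e=np.flatnonzero(m[:,q]); print('col',q,e[:2],e[-2:])
"
```

```text
t 39.15 p [ 0.6201 -0.2732  0.1494] yaw 87.5 zax [-0.  0. -1.] F [ 0.6 -0.5 -1.8] w 0.757 g 44.9 q [-0.05  0.62  0.55  1.65 -0.37  0.98  0.59]
[[[-0.0,-0.0,0.003,-0.0,-0.0,0.0,0.05],[-0.0,-0.0,0.009,-0.0,-0.0,0.0,0.05],[-0.0,-0.0,0.014,-0.0,-0.0,0.0,0.05],[-0.0,-0.0,0.016,-0.0,-0.0,0.0,0.05],[-0.001,-0.0,0.018,-0.0,-0.0,0.0,0.05],[0.0,-0.0,0.017,-0.0,-0.0,0.0,0.05],[0.0,-0.0,0.017,-0.0,-0.0,0.0,0.05],[-0.0,-0.0,0.013,-0.0,-0.0,0.0,0.05],[-0.0,-0.0,0.009,-0.0,-0.0,0.0,0.05],[-0.0,-0.0,0.003,-0.0,-0.0,0.0,0.05]]]
max [0.001 0.    0.018 0.    0.    0.    0.05 ] end [ 0.62  -0.274  0.03 ]
tray px 6862 [229. 406.] [102.   327.39]
expected corners px [[248.0, 274.0], [229.0, 103.0], [397.0, 268.0], [402.0, 96.0]]
40 [] []
100 [] []
200 [234 235] [399 400]
col 200 [] []
col 230 [195 206] [240 241]
col 400 [102 103] [204 205]
col 430 [] []
```

Request:
{"api": "move_arm", "payload": {"commands": [[[0,0,0.003,0,0,0,0.05],[0,0,0.009,0,0,0,0.05],[0,0,0.014,0,0,0,0.05],[0,0,0.016,0,0,0,0.05],[-0.001,-0.001,0.018,0,0,0,0.05],[0,0,0.017,0,0,0,0.05],[0,0,0.017,0,0,0,0.05],[0,0,0.013,0,0,0,0.05],[0,0,0.009,0,0,0,0.05],[0,0,0.004,0,0,0,0.05],[0,0,0.004,0,0,0,0.05],[0,0,0.004,0,0,0,0.05],[0,0,0.004,0,0,0,0.05],[0,0,0.004,0,0,0,0.05],[0,0,0.003,0,0,0,0.05],[0,0,0.002,0,0,0,0.05],[0,0,0,0,0,0,0.05],[0,0,0,0,0,0,0.05]]]}}

```text
t: 41.45
eef_pos: [0.6192, -0.2745, 0.0086]
tool_rot: [0.0, 0.722, 0.691, 0.0]
contact_force: [-0.2, 0.3, -1.3]
gripper_width: 0.757
grasp_force: 44.9
```

```bash
python3 m14.py|head -1
```

```text
t 41.45 p [ 0.6192 -0.2745  0.0086] yaw 87.49 zax [ 0. -0. -1.] F [-0.2  0.3 -1.3] w 0.757 g 44.9 q [ 0.02  0.79  0.45  1.71 -0.47  0.75  0.66]
```

Request:
{"api": "move_arm", "payload": {"commands": [[[0,0,0.002,0,0,0,0.05],[0,0,0.002,0,0,0,0.05],[0,0,0.002,0,0,0,0.05],[0,0,0.001,0,0,0,0.05],[0,0,0.001,0,0,0,0.05],[0,0,0,0,0,0,0.05]]]}}

```text
t: 42.25
eef_pos: [0.6191, -0.2745, 0.0004]
tool_rot: [-0.0, 0.722, 0.691, -0.0]
contact_force: [-0.4, 0.1, -1.2]
gripper_width: 0.759
grasp_force: 44.9
```

```bash
python3 m14.py|head -1
```

```text
t 42.25 p [ 6.191e-01 -2.745e-01  4.000e-04] yaw 87.49 zax [-0.  0. -1.] F [-0.4  0.1 -1.2] w 0.759 g 44.9 q [ 0.02  0.8   0.45  1.71 -0.48  0.74  0.66]
```

Request:
{"api": "move_arm", "payload": {"commands": [[[0,0,0.001,0,0,0,0.05],[0,0,0.001,0,0,0,0.05],[0,0,0.001,0,0,0,0.05],[0,0,0,0,0,0,0.05]]]}}

```text
t: 42.8
eef_pos: [0.6192, -0.2745, -0.002]
tool_rot: [-0.0, 0.722, 0.691, 0.0]
contact_force: [-2.6, 1.2, 4.8]
gripper_width: 0.753
grasp_force: 48.3
```

```bash
python3 m14.py|head -1
```

```text
t 42.8 p [ 0.6192 -0.2745 -0.002 ] yaw 87.49 zax [ 0.  0. -1.] F [-2.6  1.2  4.8] w 0.753 g 48.3 q [ 0.02  0.8   0.45  1.71 -0.48  0.74  0.67]
```

Light contact with the floor (about 6 N). Releasing and rising.

Request:
{"api": "move_arm", "payload": {"commands": [[[0,0,0,0,0,0,0.07],[0,0,0,0,0,0,0.075],[0,0,0,0,0,0,0.077],[0,0,0,0,0,0,0.077],[0,0,-0.004,0,0,0,0.077],[0,0,-0.01,0,0,0,0.077],[0,0,-0.02,0,0,0,0.077],[0,0,-0.03,0,0,0,0.077],[0,0,-0.03,0,0,0,0.077],[0,0,-0.03,0,0,0,0.077],[-0.02,0,-0.03,0,0,0,0.077],[-0.03,0,-0.03,0,0,0,0.077],[-0.015,0,-0.01,0,0,0,0.077],[0,0,0,0,0,0,0.077]]]}}

```text
t: 44.6
eef_pos: [0.6159, -0.3408, 0.1924]
tool_rot: [0.001, 0.723, 0.691, 0.0]
contact_force: [-0.1, 0.7, -0.9]
gripper_width: 0.905
grasp_force: 0.0
```

```bash
cat > m15.py <<'E'
from h import *
state(); c=Cam('wrist'); cv2.imwrite('pics/w15.png',c.im[:,:,::-1])
h=cv2.cvtColor(np.ascontiguousarray(c.im),cv2.COLOR_RGB2HSV).astype(int); H,S,V=h[...,0],h[...,1],h[...,2]
k=blob((V>200)&(S<45),(200,0,440,320))[:,0]; print("card",rect(c.plane(k,.012)))
m=((H<25)&(S>110)&(V>150)).astype(np.uint8); n,_,st,ce=cv2.connectedComponentsWithStats(m)
P=np.array([c.plane(q[None],.0135)[0,:2] for s,q in zip(st[1:],ce[1:]) if 60<s[4]<1500]); P=P[(np.abs(P[:,0]-.62)<.035)&(np.abs(P[:,1]+.274)<.06)]; print(len(P),P.round(4).tolist(),P.mean(0))
t=Cam('top'); h=cv2.cvtColor(np.ascontiguousarray(t.im),cv2.COLOR_RGB2HSV).astype(int)
k=blob((h[...,2]>140)&(h[...,1]<60),(318,180,372,222))[:,0]; print("blade",rect(t.plane(k,.005)))
E
python3 m15.py
```

```text
t 44.6 p [ 0.6159 -0.3408  0.1924] yaw 87.37 zax [ 0.001 -0.001 -1.   ] F [-0.1  0.7 -0.9] w 0.905 g 0.0 q [ 0.04  0.62  0.57  1.55 -0.36  1.09  0.66]
card (array([ 621.1, -260.4]), 88.9, 63.6, 87.9)
15 [[0.6016, -0.2307], [0.6215, -0.2315], [0.6415, -0.2323], [0.6008, -0.2525], [0.6207, -0.2535], [0.6404, -0.2545], [0.5997, -0.2746], [0.6197, -0.2755], [0.6397, -0.2763], [0.5987, -0.2965], [0.6187, -0.2974], [0.6386, -0.2983], [0.5978, -0.3184], [0.6178, -0.3192], [0.6377, -0.3201]] [ 0.61965925 -0.2754217 ]
blade (array([ 426.8, -187.1]), 132.6, 129.5, 89.0)
```

The 15 blisters lie on a 22 × 20 mm grid at floor height, so the card is flat and within 2 mm of the tray's middle. The lifter, checked on its mat earlier, has not been touched since. Handing in.

```bash
python3 -c "
from station import bot
print(bot.hand_in())"
```

```text
the job is handed in; nothing more can be done
None
```

The job is handed in: the card lies flat in the tray, about 2 mm from its middle, the lifter lies along its mat, and the bottle, carton and vial bin were not touched; no verdict came back.

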